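Latch the breeder box cover

TASK

Close up the breeder box: take the draw latch's wire loop by its orange finger pull, hook its cross bar under the lip of the keeper on the clear cover, then press the lever down flat until it goes over centre and the latch holds the cover shut by itself. Feel your way gently: do not ram the loop onto the acrylic cover, do not lean on the cover, do not force the lever, and leave everything else on the shelf where it is.

Things in the scene. Friction and masses are not known exactly. Their poses are not given: they have to be found in the camera images.
- breeder_box: clear acrylic box, 280 x 140 x 76 mm, fixed. Origin on the shelf, 130 mm from the latch end, midway across; x level from latch end to far end, y left, z up. White deck (x -130 to -8 mm) with the latch, then the sliding cover (-2 to 78 mm, plus joint cover), then a fixed far deck; tops at z 76 mm, side rails (y +-63 to 71 mm) at 80 mm. Cover, latch and keeper keep these axes.
- lever (a joint): latch lever's angle (rad): 0 = flat, pointing along the box's -x; grows as its end rises, pi/2 upright, more = leaning over the cover, limit 2.6. Steel plate 30 mm wide, 5 mm thick. Stays where left (friction 0.03 N m). With the loop pulling, it takes 5 to 10 N at its end to press it down; past centre (0.1 to 0.4 rad) it snaps flat.
- loop (a joint): loop's angle to the lever (rad). (loop - lever) is the loop's elevation over the box's +x: 0 = level towards the keeper, pi/2 = upright. Keep it below pi, where loop and lever would be stretched in line. Stiff pivot (friction 0.02 N m): the loop does not drop by itself and tends to turn along with the lever, lifting off, unless caught under the keeper's lip.
- cover (a joint): how far the cover stands open (m) along the box's +x: springs hold it about 0.009 open and resist closing with 4.5 N per mm; 0 = shut. The pressed latch draws it to about 0.002. NOT MEASURED: the keeper's riser is set by hand, so its base plate's top is anywhere from 4 to 17 mm above the cover: find it by touch. Lower the bar beyond the lip onto the base plate, then draw it back (-x) until felt to catch: higher it meets the lip.
- lever_pin (a point): the lever's fixed pin, a line along y; in the box frame at x -30, z 92 mm (16 mm above the deck).
- loop_pin (a point): where the loop is pinned to the lever, 14 mm from the lever's pin, 0.20 rad to the underside of the lever's line: at lever angle a it is at x = -30 - 14 cos(a - 0.2), z = 92 + 14 sin(a - 0.2) mm in the box frame.
- lever_end (a point): middle of the lever's orange rolled end (a 9 mm roll, 30 mm wide), 62 mm from the lever's pin.
- finger_pull (a point): centre of the orange finger pull on the loop: a roller along the box's y, 14 mm diameter, 16 mm long, to be pinched by its two ends (fingers closing along y); it can turn between the fingers. On the loop it lies 74 mm from the loop's pin along the loop and 20 mm to its upper side (above the loop when hooked).
- loop_bar (a point): middle of the loop's cross bar, 5 mm round steel, along y, 64 mm from the loop's pin; side bars of the same 5 mm wire run from it back to the pin at y = +-22 mm.
- keeper_foot (a point): point on top of the cover (box frame x 18.4 mm + cover, z 76 mm) straight below the bar's seat. The keeper over it is a steel hook 22 mm wide, open to +x, on a threaded riser: base plate (reaching 19.5 mm to +x of this point), 8 mm post with its face 2.5 mm to -x of this point, lip reaching 2.5 mm to +x of it; lip 6.5 mm above the base plate's top and 4 mm thick.
- pellet_tub: bystander, to be left alone: closed orange plastic pellet tub, 72 mm across, 75 mm high, standing beside the box.
- flake_jar: bystander, to be left alone: glass flake jar with white cap, 56 mm across, 85 mm high, standing beside the box.
- algae_magnet: bystander, to be left alone: black algae magnet with blue grip, 42 x 30 x 28 mm high, lying on the box's far deck.
- feeding_ring: bystander, to be left alone: green plastic feeding ring, 76 mm across, 10 mm high, lying beside the box.
- steel_spatula: bystander, to be left alone: short steel spatula, 160 mm long, lying beside the box.
- spawning_cone: bystander, to be left alone: terracotta spawning cone, 68 mm across, 104 mm high, standing beside the box.
- tweezers: bystander, to be left alone: steel tweezers, 150 mm long, 9 mm high, lying beside the box.

How it is judged (in metres and radians):
On the way, in this order (a step that is already met when the one before it is completed fails the run):
1. the loop's cross bar is hooked against the far side of the keeper's post, under its lip, while the lever is still raised (contact force between loop_c0 and keeper_c1 above 1 N and x of loop_bar in the frame of breeder_box above 0.017 m and value of joint lever above 0.6 rad), for 0.1 s.
2. the lever is pressed flat over centre with the loop still hooked, drawing the cover shut (value of joint lever below 0.08 rad and value of joint cover below 0.0035 m and contact force between loop and cover above 10 N), for 0.3 s.
At the end, for the whole second after the job is handed in: The lever lies flat (within 0.08 rad) and still, the hooked loop holds the cover by itself (pulling with more than 10 N), the cover is drawn shut to within 3.5 mm, and the hand has let go of the box (all of step 2 and velocity of joint lever below 0.05 rad/s and contact force between the fingers and breeder_box below 0.5 N); the robot touches nothing.
It fails at once if the lever is pushed with more than 25 N (contact force between the fingers and lever_c0 above 25 N or contact force between the fingers and lever_c1 above 25 N).
It fails at once if while hooking (lever still raised beyond 1.6 rad) the loop is pressed on the cover or keeper with more than 15 N (value of joint lever above 1.6 rad and contact force between loop and cover above 15 N).
It fails at once if the hand pushes on the clear cover or keeper with more than 10 N (contact force between the fingers and cover above 10 N).
It fails at once if a bystander is moved by more than 15 mm (distance of any of pellet_tub, flake_jar, algae_magnet, feeding_ring, steel_spatula, spawning_cone, tweezers from where it was at the start of the episode above 0.015 m).
It also fails if it takes over 58 s, if anything falls off the work surface, if the arm or the gripper's body presses on something with over 40 N, if the wrist force passes 120 N, or if a joint passes its speed limit or range.

ROBOT

A 6-joint arm with a two-finger parallel gripper is mounted at the origin on the work surface. World frame = base frame: x ahead of the robot, y to its left, z up, the work surface at z = 0. Lengths are in m, angles in degrees, forces in N, time in s.
With the tool pointing down it reaches from about 0.3 to 0.75 m from the base axis. Payload 8.5 kg.
Tool frame: the origin (TCP) lies midway between the tips of the shut fingers; the grasp point (between the pads) lies 19 mm behind it; y points along the fingers, x is the direction in which the jaws open and shut, and the axes are right-handed (so a half turn about y gives the same grasp; the last joint's range is limited). The gripper opens to 85 mm and grips with 20 to 120 N. Pads are 22 mm wide; open, the fingers measure 114 mm over their backs; the gripper's body (76 mm by 85 mm) begins 54 mm behind the grasp point. The pads swing forward as they close: fully open they stand 13 mm farther back than shut.
Start: joints at [-79.028, 21.807, 74.336, -0, 83.858, -12.336], TCP at [0.218, -0.505, 0.231] pointing down, gripper open.
Joint ranges: [-178.18, 178.18], [-50.72, 133.34], [12.68, 142.11], [-81.47, 261.47], [9.98, 163.14], [-165.26, 165.26]. Speed limits (degrees/s): [136.94, 136.94, 180, 180, 180, 180].

INTERFACE

Orientations are given as a 3x3 rotation matrix whose columns are the frame's x, y, z axes.
In Python, from rig import env gives the robot as it stands.
- The arm moves only by the tool carry_out, never from a script. Its argument "plan" is a list of rows, each a list of 3 entries, a list of its own where there are three numbers: the shift along the tool's x, y, z in m, then the turn, a rotation vector about the tool's x, y, z in degrees, then the finger opening in m, from 0 to 0.0854. In form: [[[dx, dy, dz], [ax, ay, az], jaw], ...]. A call has 1 to 8 rows; each row shifts and turns the commanded pose from where the row before left it, along the tool's axes as they then stand; what a row does not reach is not made up. A row lasts 1/8 s, in which the tool goes at most 62.5 mm and 10.7 degrees, less where a joint would pass 70% of its speed; a pose out of reach is approached as far as the arm can. A call is refused whole if a number of a shift passes 0.0625 or a number of a turn 10.7, either way. A call with a gripper value outside its range is refused whole. The fingers move at their own pace and stop on an object; "force" is the grip in N (left out, the last holds). Time passes only in rows, so rows that do not move let the fingers close. It gives the time, the measured TCP pose, the force and the opening at its end, in the units of the state.
- env.observe(): the state, without advancing time (a new reading comes with each control period).
- env.get_image(name): name is "side" or "top"; returns a dict with "image" (420x560x3 uint8, red, green, blue), "vfov" (degrees; the focal length in pixels is half the picture's height over the tangent of half this angle, whatever the lens; pixels are square), "cx", "cy" (the principal point, pixels), "rvec" (rotation vector, rad) and "tvec" (3), from world to camera coordinates, as OpenCV has them. Camera axes: x right, y down, z forward; pixel columns grow to the right and rows downward; lengths in m; the calibration is good to about 2 mm. A picture is of the moment at which its call begins. There is no depth.
- env.close_job(): hands the job in, once; it reports no verdict.
Trained networks look in a picture, given as the dict that the camera call returned (one of the last four; its "shot" number tells which), for a name from the list of things; names that differ only in an ending like _2 or _b are one class to them, and where a whole thing is asked for, a point or a joint stands for the part that bears it (a point fixed in the world has none). Each returns a list of dicts, best first, with "conf" (0 to 1); they miss things now and then, are a little off and sometimes report something else, mostly with a low value. They report only what shows in the picture. A call takes as long as a camera call.
- env.outline_of(target, picture): "mask" (420x560 bool, what is visible of it) and "pixel" ([row, column] in pixels, amid what is visible of it).
The state is a dict: "time_s": time; "q": joint angles; "qvel": joint speeds; "joint_efforts": joint torques, N m; "position": TCP position; "tool_rot": TCP orientation; "ft_force": force on the tool from outside, world axes, zero at the start; "wrist_torque": the same for the moment, N m; "grip_width": finger opening in m.
Only numpy, scipy, OpenCV 4.12 (cv2) and the standard library are available. Lean on these libraries where they do the work, as an engineer would, in place of code of your own. Each camera call takes 0.05 s, during which the arm holds its last target.

## Working session

There is one attempt and no reset: what is moved stays moved. The work goes in short steps, Python scripts to look and compute and a tool call to move; the robot and the scene stay as the last step left them, time stands still between calls to the robot, and variables do not carry over. Pictures are saved under pics/ and viewed, and the job is handed in when it is done.

Besides the shell and the picture viewer there is one more tool, called after "Emit:" as name(argument=value, ...), one argument or row to a line, values as JSON. carry_out: Moves the arm, as the interface text tells. Its arguments: {"type":"object","properties":{"plan":{"type":"array","items":{"type":"array"}},"force":{"type":"number"}},"required":["plan"]}

```bash
ls; mkdir -p pics
python3 - <<'E'
from rig import env
import cv2,json,numpy as np
o=env.observe()
print({k:np.round(v,4).tolist() for k,v in o.items()})
for n in("side","top"):
    p=env.get_image(n)
    cv2.imwrite(f"pics/{n}0.png",p["image"][:,:,::-1])
    print(n,p["vfov"],p["cx"],p["cy"],p["rvec"],p["tvec"],p["shot"])
    np.savez(f"{n}0.npz",**{k:v for k,v in p.items()})
E
```

```text
pics
{'time_s': 0.0, 'q': [-79.0282, 21.841, 74.3858, -0.0008, 83.8563, -12.337], 'qvel': [0.016, 0.0389, 0.069, -0.0567, 0.0429, -0.0641], 'joint_efforts': [-0.002, -44.8465, -23.1281, -0.0003, 0.0047, -0.0], 'position': [0.2176, -0.5048, 0.2307], 'tool_rot': [[0.3957, -0.0003, 0.9184], [-0.9184, 0.0014, 0.3957], [-0.0014, -1.0, 0.0003]], 'ft_force': [0.299, -0.1998, 0.939], 'wrist_torque': [0.015, -0.0527, 0.0464], 'grip_width': 0.0856}
side 55.66228733466973 283.12077348920394 209.508331849254 [ 2.12135501 -0.03985709  0.00246796] [-0.60542997  0.13232087  0.8382885 ] 1
top 51.231091922049224 273.568511862526 216.0509121139628 [ 2.06522029 -2.15200376  0.22292684] [0.08832216 0.62762482 0.7783925 ] 2
```

View pics/side0.png

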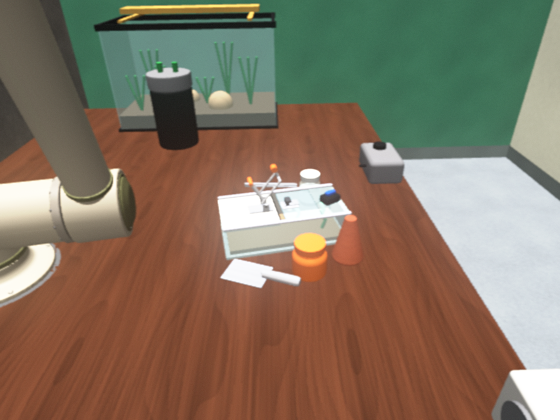

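View pics/top0.png

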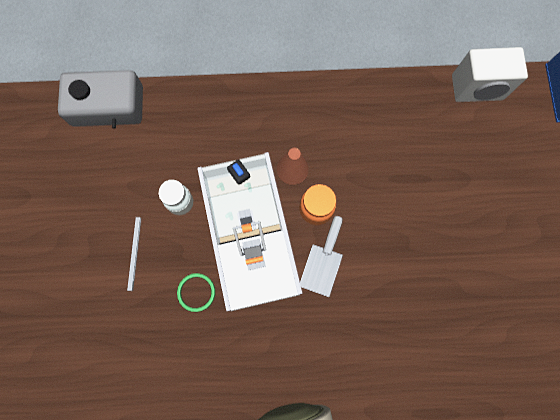

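Run:
```python
import cv2,numpy as np
a=np.load("top0.npz")["image"][:,:,::-1]; b=np.load("side0.npz")["image"][:,:,::-1]
cv2.imwrite("pics/top0z.png",cv2.resize(a[145:320,185:315],None,fx=4,fy=4,interpolation=cv2.INTER_CUBIC)[:600*1+100])
cv2.imwrite("pics/side0z.png",cv2.resize(b[150:260,205:365],None,fx=5,fy=5,interpolation=cv2.INTER_CUBIC))
```

```text
(no output)
```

View pics/top0z.png

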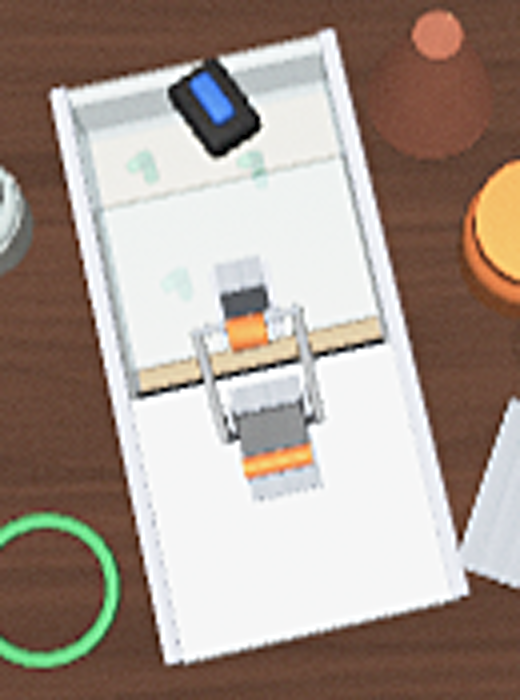

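View pics/side0z.png

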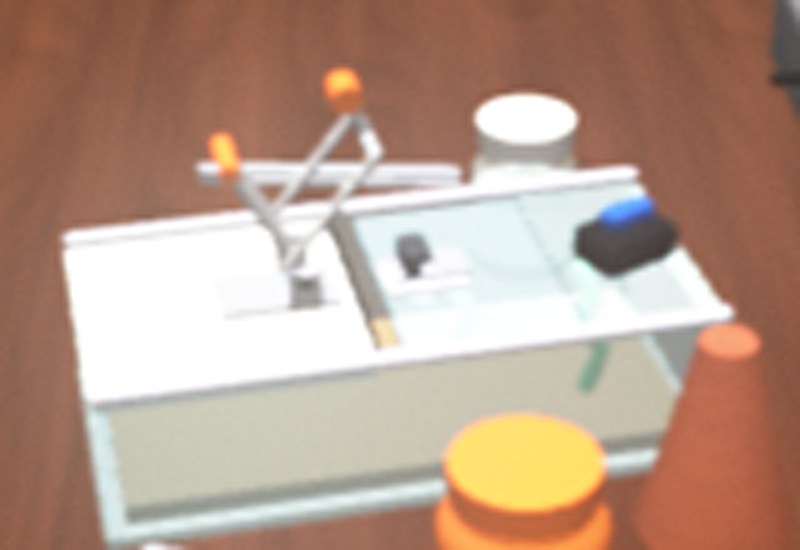

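```bash
cat > h.py <<'E'
import numpy as np,cv2
def cam(p):
    H,W=p["image"].shape[:2]; f=H/2/np.tan(np.radians(p["vfov"])/2)
    K=np.array([[f,0,p["cx"]],[0,f,p["cy"]],[0,0,1.]])
    return K,np.array(p["rvec"],float),np.array(p["tvec"],float)
def proj(p,X):
    K,r,t=cam(p); return cv2.projectPoints(np.atleast_2d(np.asarray(X,float)),r,t,K,None)[0][:,0]
def boxT(P,yaw):
    c,s=np.cos(yaw),np.sin(yaw); return np.array([[c,-s,0,P[0]],[s,c,0,P[1]],[0,0,1,P[2] if len(P)>2 else 0],[0,0,0,1]])
def w(T,X): X=np.atleast_2d(np.asarray(X,float)); return X@T[:3,:3].T+T[:3,3]
def latch(lev,loop,mm=False):
    # box frame m
    pin=np.array([-.030,0,.092]); a=lev-.2
    lp=pin+.014*np.array([-np.cos(a),0,np.sin(a)])
    end=pin+.062*np.array([-np.cos(lev),0,np.sin(lev)])
    e=loop-lev; d=np.array([np.cos(e),0,np.sin(e)]); n=np.array([-np.sin(e),0,np.cos(e)])
    return dict(loop_pin=lp,lever_end=end,loop_bar=lp+.064*d,finger_pull=lp+.074*d+.020*n)
E
python3 - <<'E'
from rig import env
import numpy as np
for n in("side","top"):
    p=env.get_image(n)
    for t in ["breeder_box","lever_end","finger_pull","loop_bar","lever","loop","cover","keeper_foot"]:
        r=env.outline_of(t,p)
        print(n,t,[(round(float(d["conf"]),2),np.round(d["pixel"],1).tolist(),int(d["mask"].sum())) for d in r[:3]])
        if r: np.save(f"m_{n}_{t}.npy",r[0]["mask"])
E
```

```text
side breeder_box [(0.6, [217.8, 277.1], 7154)]
side lever_end [(0.63, [187.3, 275.6], 183), (0.52, [190.8, 257.5], 159)]
side finger_pull [(0.57, [176.1, 275.3], 115)]
side loop_bar [(0.52, [181.2, 270.7], 198)]
side lever [(0.68, [184.4, 262.4], 326)]
side loop [(0.55, [177.3, 271.7], 218)]
side cover [(0.62, [201.9, 297.7], 925)]
side keeper_foot [(0.66, [206.9, 296.8], 884), (0.25, [180.0, 272.6], 251)]
top breeder_box [(0.92, [234.8, 249.8], 10717)]
top lever_end [(0.68, [250.7, 248.3], 543)]
top finger_pull [(0.75, [229.6, 246.2], 233)]
top loop_bar [(0.58, [226.1, 248.2], 126), (0.3, [196.4, 177.5], 879)]
top lever [(0.67, [248.4, 251.8], 461), (0.24, [233.2, 249.2], 10716)]
top loop [(0.55, [227.7, 242.5], 76), (0.41, [232.8, 248.5], 10765)]
top cover [(0.76, [210.4, 242.3], 2515)]
top keeper_foot []
```

```bash
cat > fit.py <<'E'
import numpy as np
from h import *
from scipy.optimize import least_squares
ps=dict(np.load("side0.npz")),dict(np.load("top0.npz"))
C=lambda x,y:[x,y,.080]
X=[C(-.13,.071),C(-.13,-.071),C(.15,-.071),C(.15,.071)]
S=[(217.6,197.4),(224.4,230.4),(351.6,212.6),(332.4,184)]
Tp=[(226.2,310.5),(302,293),(268.75,152.5),(198,167.5)]
def blob(p,guess,r):
    hsv=cv2.cvtColor(p["image"],cv2.COLOR_RGB2HSV)
    m=(hsv[...,0]>5)&(hsv[...,0]<22)&(hsv[...,1]>150)&(hsv[...,2]>150)
    yy,xx=np.nonzero(m); k=np.hypot(xx-guess[0],yy-guess[1])<r
    return np.array([xx[k].mean(),yy[k].mean()]),k.sum()
fp=[blob(ps[0],(273.6,168),8),blob(ps[1],(246.8,227.5),9)]
le=[blob(ps[0],(250,180.6),9),blob(ps[1],(254.5,260),13)]
print(fp,le)
if __name__=="__main__":
    def res(v,full=False):
        T=boxT((v[0],v[1]),v[2]); L=latch(v[3],v[4]); out=[]
        for p,pix,a,b in((ps[0],S,fp[0],le[0]),(ps[1],Tp,fp[1],le[1])):
            out.append((proj(p,w(T,X))-pix))
            out.append((proj(p,w(T,[L["finger_pull"],L["lever_end"]]))-[a[0],b[0]]))
        o=np.vstack(out); return o if full else o.ravel()
    s=least_squares(res,[.55,-.1,.2,2.0,2.8],loss="soft_l1")
    print(s.x,s.cost); print(res(s.x,True).round(1))
    print({k:v.round(4).tolist() for k,v in latch(*s.x[3:]).items()})
    np.save("fit.npy",s.x)
E
python3 fit.py
```

```text
[(array([273.23255814, 167.23255814]), np.int64(43)), (array([246.28301887, 227.58490566]), np.int64(53))] [(array([249.13333333, 179.33333333]), np.int64(15)), (array([254.04545455, 259.61363636]), np.int64(44))]
[0.59716775 0.10971616 0.18180462 1.08441231 1.96566425] 5.9107622389030565
[[-0.2 -0.6]
 [-2.1 -0.4]
 [-0.3  0.7]
 [-1.3 -0.4]
 [-0.1  1.2]
 [ 0.7  2.5]
 [-0.3 -0.2]
 [-0.  -0.2]
 [-0.2 -0.9]
 [-0.5 -0.5]
 [ 0.5  0. ]
 [ 0.  -0.1]]
{'loop_pin': [-0.0389, 0.0, 0.1028], 'lever_end': [-0.059, 0.0, 0.1468], 'loop_bar': [0.0018, 0.0, 0.1522], 'finger_pull': [-0.0072, 0.0, 0.1726]}
```

```bash
cat > st.py <<'E'
from rig import env
from h import *
v=np.load("fit.npy"); T=boxT(v[:2],v[2])
def st(pr=True):
    o=env.observe(); R=np.array(o["tool_rot"]); Rb=T[:3,:3].T@R
    pb=(np.linalg.inv(T)@np.append(o["position"],1))[:3]
    fb=T[:3,:3].T@np.array(o["ft_force"]); tb=T[:3,:3].T@np.array(o["wrist_torque"])
    yaw=np.degrees(np.arctan2(Rb[1,2],Rb[0,2]))
    if pr: print("t",round(o["time_s"],2),"TCPbox mm",(pb*1e3).round(2),"F",fb.round(2),"M",tb.round(2),"yawerr",round(yaw,2),"ydown",Rb[:,1].round(4),"w",round(o["grip_width"]*1e3,2))
    return o,pb,fb
if __name__=="__main__":
    o,pb,fb=st()
    L=latch(*v[3:]); g=L["finger_pull"]
    d=np.array([g[0],0,.231])-pb
    print("tool shift to hover (after yaw):",(-d[1]).round(4),(-d[2]).round(4),d[0].round(4))
E
python3 st.py
python3 - <<'E'
from h import *
v=np.load("fit.npy");print(np.degrees(v[2]))
for a,e in((1.08,.88),(1.6,.45),(2.2,.0),(2.2,-.15),(2.2,-.3)):
    print(a,e,{k:(x*1e3).round(1).tolist() for k,x in latch(a,a+e).items()})
E
```

```text
t 1.0 TCPbox mm [-484.47 -536.06  231.33] F [-0.16 -0.12 -1.41] M [-0.02 -0.01  0.02] yawerr 12.89 ydown [-0.  0. -1.] w 85.56
tool shift to hover (after yaw): -0.5361 0.0003 0.4772
10.416637303009793
1.08 0.88 {'loop_pin': [-38.9, 0.0, 102.8], 'lever_end': [-59.2, 0.0, 146.7], 'loop_bar': [1.9, 0.0, 152.1], 'finger_pull': [-7.2, 0.0, 172.6]}
1.6 0.45 {'loop_pin': [-32.4, 0.0, 105.8], 'lever_end': [-28.2, 0.0, 154.0], 'loop_bar': [25.2, 0.0, 133.6], 'finger_pull': [25.6, 0.0, 156.0]}
2.2 0.0 {'loop_pin': [-24.2, 0.0, 104.7], 'lever_end': [6.5, 0.0, 142.1], 'loop_bar': [39.8, 0.0, 104.7], 'finger_pull': [49.8, 0.0, 124.7]}
2.2 -0.15 {'loop_pin': [-24.2, 0.0, 104.7], 'lever_end': [6.5, 0.0, 142.1], 'loop_bar': [39.1, 0.0, 95.2], 'finger_pull': [52.0, 0.0, 113.4]}
2.2 -0.3 {'loop_pin': [-24.2, 0.0, 104.7], 'lever_end': [6.5, 0.0, 142.1], 'loop_bar': [37.0, 0.0, 85.8], 'finger_pull': [52.4, 0.0, 102.0]}
```

Emit:
carry_out(
  plan=[
    [[0,0,0],[0,6.45,0],0.045],
    [[0,0,0],[0,6.45,0],0.045],
    [[-0.0447,0,0.0398],[0,0,0],0.045],
    [[-0.0447,0,0.0398],[0,0,0],0.045],
    [[-0.0447,0,0.0398],[0,0,0],0.045],
    [[-0.0447,0,0.0398],[0,0,0],0.045],
    [[-0.0447,0,0.0398],[0,0,0],0.045],
    [[-0.0447,0,0.0398],[0,0,0],0.045],
  ],
  force=20,
)

```text
time_s: 2.0
position: [0.4048, -0.1965, 0.2316]
tool_rot: [[0.18, 0.001, 0.984], [-0.984, -0.0, 0.18], [0.001, -1.0, 0.0]]
ft_force: [0.2, -0.2, -0.5]
grip_width: 0.045
```

```bash
python3 st.py
```

```text
t 2.0 TCPbox mm [-244.58 -266.35  231.56] F [ 0.17 -0.21 -0.5 ] M [-0.02 -0.08  0.04] yawerr -0.02 ydown [ 4.e-04 -6.e-04 -1.e+00] w 44.98
tool shift to hover (after yaw): -0.2664 0.0006 0.2374
```

Emit:
carry_out(
  plan=[
    [[-0.0444,0,0.0396],[0,0,0],0.045],
    [[-0.0444,0,0.0396],[0,0,0],0.045],
    [[-0.0444,0,0.0396],[0,0,0],0.045],
    [[-0.0444,0,0.0396],[0,0,0],0.045],
    [[-0.0444,0,0.0396],[0,0,0],0.045],
    [[-0.0444,0,0.0396],[0,0,0],0.045],
    [[0,0.02,0],[0,0,0],0.045],
    [[0,0,0],[0,0,0],0.045],
  ],
)

```text
time_s: 3.0
position: [0.589, 0.1072, 0.2099]
tool_rot: [[0.181, -0.003, 0.983], [-0.983, -0.0, 0.181], [-0.001, -1.0, -0.003]]
ft_force: [0.2, -0.3, 0.2]
grip_width: 0.0448
```

```bash
python3 st.py
python3 - <<'E'
from rig import env
import cv2,numpy as np
for n in("side","top"):
    p=env.get_image(n); a=p["image"][:,:,::-1]
    a=a[110:260,205:365] if n=="side" else a[145:320,185:315]
    cv2.imwrite(f"pics/{n}1z.png",cv2.resize(a,None,fx=4,fy=4,interpolation=cv2.INTER_CUBIC)[:600])
E
```

```text
t 3.0 TCPbox mm [ -8.47  -1.01 209.89] F [ 0.16 -0.35  0.16] M [-0.01 -0.01  0.03] yawerr 0.04 ydown [-3.3e-03  6.0e-04 -1.0e+00] w 44.77
tool shift to hover (after yaw): -0.001 -0.0211 0.0012
```

View pics/side1z.png

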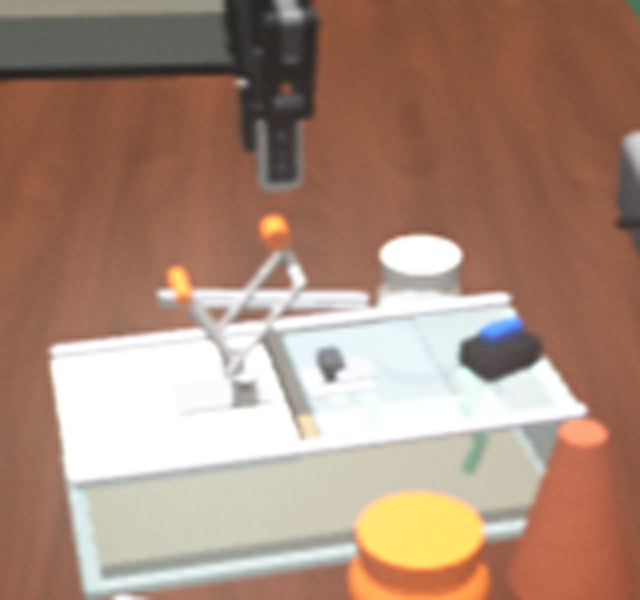

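View pics/top1z.png

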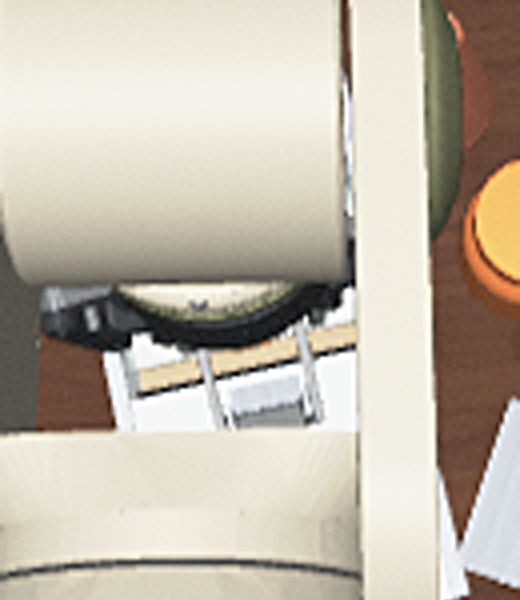

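Run:
```python
from st import *
o,pb,fb=st()
p=dict(np.load("side0.npz"))
for y in(-.022,-.03,-.036):
  for dz in(0,.003,.006):
    q=proj(p,w(T,[pb+[0,y-pb[1],dz],pb+[-.011,y-pb[1],dz],pb+[.011,y-pb[1],dz]])); print(y,dz,((q-[205,110])*4).round(0).tolist())
L=latch(*v[3:])
print(((proj(p,w(T,[L["finger_pull"],L["finger_pull"]+[0,.008,0],L["finger_pull"]-[0,.008,0]]))-[205,110])*4).round(0))
```

```text
t 3.1 TCPbox mm [ -8.05  -1.97 211.89] F [-0.16  0.14  0.26] M [-0.01 -0.05  0.05] yawerr -0.04 ydown [ 3.e-04 -2.e-04 -1.e+00] w 45.25
-0.022 0 [[277.0, 183.0], [256.0, 185.0], [298.0, 181.0]]
-0.022 0.003 [[277.0, 177.0], [256.0, 179.0], [298.0, 175.0]]
-0.022 0.006 [[277.0, 172.0], [255.0, 174.0], [298.0, 170.0]]
-0.03 0 [[280.0, 189.0], [259.0, 191.0], [301.0, 187.0]]
-0.03 0.003 [[280.0, 183.0], [258.0, 186.0], [301.0, 181.0]]
-0.03 0.006 [[280.0, 178.0], [258.0, 180.0], [301.0, 176.0]]
-0.036 0 [[282.0, 194.0], [261.0, 196.0], [304.0, 192.0]]
-0.036 0.003 [[282.0, 188.0], [261.0, 190.0], [304.0, 186.0]]
-0.036 0.006 [[282.0, 183.0], [260.0, 185.0], [304.0, 181.0]]
[[273. 234.]
 [270. 228.]
 [275. 240.]]
```

Emit:
carry_out(
  plan=[
    [[0,0.014,0],[0,0,0],0.045],
    [[0,0.014,0],[0,0,0],0.045],
    [[0,0.011,0],[0,0,0],0.045],
    [[0,0.009,0],[0,0,0],0.045],
    [[0,0,0],[0,0,0],0.03],
    [[0,0,0],[0,0,0],0.024],
    [[0,0,0],[0,0,0],0.018],
  ],
  force=20,
)

```text
time_s: 3.98
position: [0.5896, 0.108, 0.1639]
tool_rot: [[0.181, 0.001, 0.983], [-0.983, 0.003, 0.181], [-0.002, -1.0, 0.001]]
ft_force: [-1.0, 5.7, 2.0]
grip_width: 0.0183
```

```bash
python3 st.py
python3 - <<'E'
from rig import env
import cv2,numpy as np
for n in("side",):
    p=env.get_image(n); a=p["image"][:,:,::-1]
    a=a[110:260,205:365] if n=="side" else a[145:320,185:315]
    cv2.imwrite(f"pics/{n}2z.png",cv2.resize(a,None,fx=4,fy=4,interpolation=cv2.INTER_CUBIC)[:600])
E
```

```text
t 3.98 TCPbox mm [ -7.77  -0.28 163.87] F [0.02 5.84 2.04] M [ 0.97 -0.16 -0.03] yawerr 0.02 ydown [ 0.0011  0.0024 -1.    ] w 18.25
tool shift to hover (after yaw): -0.0003 -0.0671 0.0005
```

View pics/side2z.png

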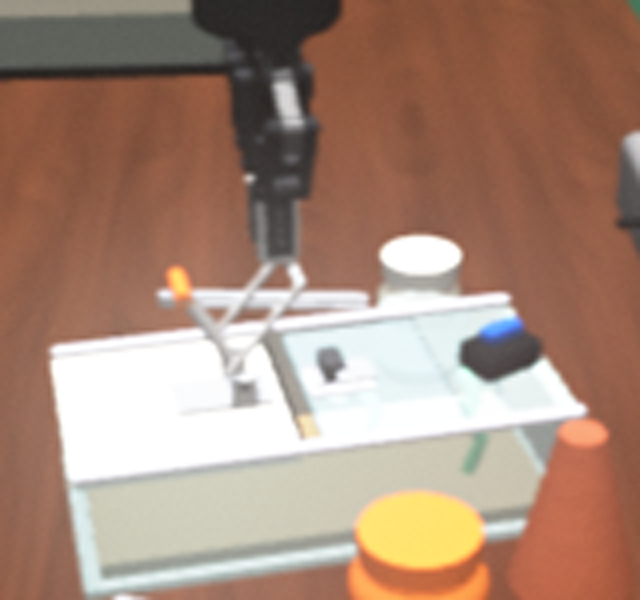

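Emit:
carry_out(
  plan=[
    [[-0.0014,0,0],[0,0,0],0.018],
    [[0,0,0],[0,0,0],0.01],
    [[0,0,0],[0,0,0],0.01],
  ],
  force=30,
)

```text
time_s: 4.4
position: [0.5894, 0.1091, 0.1638]
tool_rot: [[0.181, 0.001, 0.983], [-0.983, 0.002, 0.181], [-0.001, -1.0, 0.001]]
ft_force: [-0.4, 6.2, 2.0]
grip_width: 0.0152
```

```bash
python3 st.py
```

```text
t 4.4 TCPbox mm [ -7.77   0.77 163.82] F [0.67 6.13 2.01] M [ 1.05 -0.11  0.  ] yawerr 0.02 ydown [ 0.0011  0.0014 -1.    ] w 15.21
tool shift to hover (after yaw): 0.0008 -0.0672 0.0005
```

Emit:
carry_out(
  plan=[
    [[-0.001,0,0],[0,0,0],0.01],
    [[0,0,0],[0,0,0],0.01],
  ],
  force=30,
)

```text
time_s: 4.65
position: [0.5894, 0.1093, 0.1638]
tool_rot: [[0.181, 0.001, 0.984], [-0.984, 0.0, 0.181], [0.0, -1.0, 0.001]]
ft_force: [0.5, 4.1, 3.2]
grip_width: 0.0154
```

```bash
python3 st.py
```

```text
t 4.65 TCPbox mm [ -7.69   0.99 163.79] F [1.18 3.92 3.18] M [ 0.54 -0.11 -0.05] yawerr 0.0 ydown [ 0.0012 -0.     -1.    ] w 15.36
tool shift to hover (after yaw): 0.001 -0.0672 0.0005
```

Run:
```python
from h import *
pr=None
for s in np.linspace(0,1,9):
    a=1.084+s*(2.2-1.084); e=.881*(1-s)+s*0.05
    f=latch(a,a+e)["finger_pull"]*1e3
    if pr is not None: print(round(a,2),round(e,2),f.round(1),"dz(tool)",(f-pr)[0].round(2),"dy(tool)",(pr-f)[2].round(2))
    pr=f
```

```text
1.22 0.78 [  1.4   0.  170.1] dz(tool) 8.66 dy(tool) 2.53
1.36 0.67 [  9.8   0.  166.6] dz(tool) 8.38 dy(tool) 3.48
1.5 0.57 [ 17.8   0.  162.2] dz(tool) 8.0 dy(tool) 4.39
1.64 0.47 [ 25.4   0.  157. ] dz(tool) 7.52 dy(tool) 5.27
1.78 0.36 [ 32.3   0.  150.9] dz(tool) 6.94 dy(tool) 6.09
1.92 0.26 [ 38.6   0.  144. ] dz(tool) 6.26 dy(tool) 6.84
2.06 0.15 [ 44.1   0.  136.5] dz(tool) 5.51 dy(tool) 7.52
2.2 0.05 [ 48.7   0.  128.4] dz(tool) 4.67 dy(tool) 8.12
```

Emit:
carry_out(
  plan=[
    [[-0.0012,0.0025,0.0087],[0,0,0],0.01],
    [[0,0.0035,0.0084],[0,0,0],0.01],
    [[0,0.0044,0.008],[0,0,0],0.01],
    [[0,0.0053,0.0075],[0,0,0],0.01],
  ],
)

```text
time_s: 5.15
position: [0.6216, 0.116, 0.147]
tool_rot: [[0.18, -0.0, 0.984], [-0.984, -0.0, 0.18], [0.0, -1.0, -0.0]]
ft_force: [-2.3, -1.1, 1.4]
grip_width: 0.0149
```

```bash
python3 st.py
python3 - <<'E'
from rig import env
import cv2,numpy as np
for n in("side",):
    p=env.get_image(n); a=p["image"][:,:,::-1]
    a=a[110:260,205:365] if n=="side" else a[145:320,185:315]
    cv2.imwrite(f"pics/{n}3z.png",cv2.resize(a,None,fx=4,fy=4,interpolation=cv2.INTER_CUBIC)[:600])
E
```

```text
t 5.15 TCPbox mm [ 25.19   1.74 147.05] F [-2.47 -0.65  1.44] M [-0.32  0.66  0.05] yawerr -0.02 ydown [-4.e-04 -4.e-04 -1.e+00] w 14.92
tool shift to hover (after yaw): 0.0017 -0.084 -0.0324
```

View pics/side3z.png

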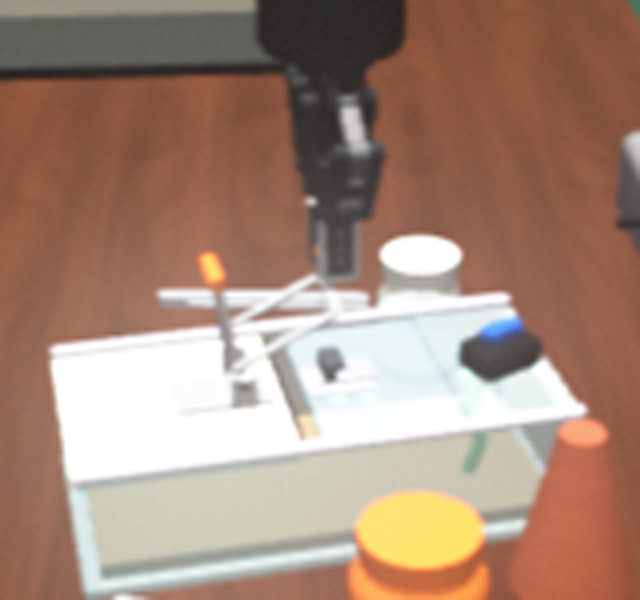

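Emit:
carry_out(
  plan=[
    [[0,0.0061,0.0069],[0,0,0],0.01],
    [[0,0.0068,0.0063],[0,0,0],0.01],
    [[0,0.0075,0.0055],[0,0,0],0.01],
    [[0,0.0081,0.0047],[0,0,0],0.01],
    [[0,0,0],[0,0,0],0.01],
  ],
)

```text
time_s: 5.82
position: [0.6446, 0.1204, 0.1185]
tool_rot: [[0.181, 0.0, 0.984], [-0.984, 0.0, 0.181], [0.0, -1.0, 0.0]]
ft_force: [2.1, -3.0, 2.1]
grip_width: 0.015
```

```bash
python3 st.py
python3 - <<'E'
from rig import env
import cv2,numpy as np
from h import *
for n in("side","top"):
    p=env.get_image(n); np.savez(f"{n}4.npz",**p); a=p["image"][:,:,::-1]
    a=a[110:260,205:365] if n=="side" else a[145:320,185:315]
    cv2.imwrite(f"pics/{n}4z.png",cv2.resize(a,None,fx=4,fy=4,interpolation=cv2.INTER_CUBIC)[:600])
    if n=="side":
        v=np.load("fit.npy");T=boxT(v[:2],v[2])
        for a in(1.9,2.,2.1,2.2,2.3,2.4): 
            L=latch(a,a+.05); print(a,((proj(p,w(T,[L["lever_end"],L["finger_pull"],L["loop_bar"]]))-[205,110])*4).round(1).tolist())
E
```

```text
t 5.83 TCPbox mm [ 48.55   1.98 118.49] F [ 1.57 -3.29  2.15] M [-0.48 -0.02  0.03] yawerr -0.01 ydown [ 4.e-04 -0.e+00 -1.e+00] w 15.02
tool shift to hover (after yaw): 0.002 -0.1125 -0.0558
1.9 [[268.7, 271.2], [366.7, 294.6], [350.9, 328.7]]
2.0 [[279.2, 273.8], [369.1, 294.7], [353.3, 328.8]]
2.1 [[289.3, 277.4], [371.4, 295.0], [355.7, 329.2]]
2.2 [[298.7, 281.9], [373.7, 295.6], [357.9, 329.7]]
2.3 [[307.5, 287.3], [375.8, 296.4], [360.1, 330.5]]
2.4 [[315.4, 293.4], [377.9, 297.4], [362.1, 331.4]]
```

View pics/side4z.png

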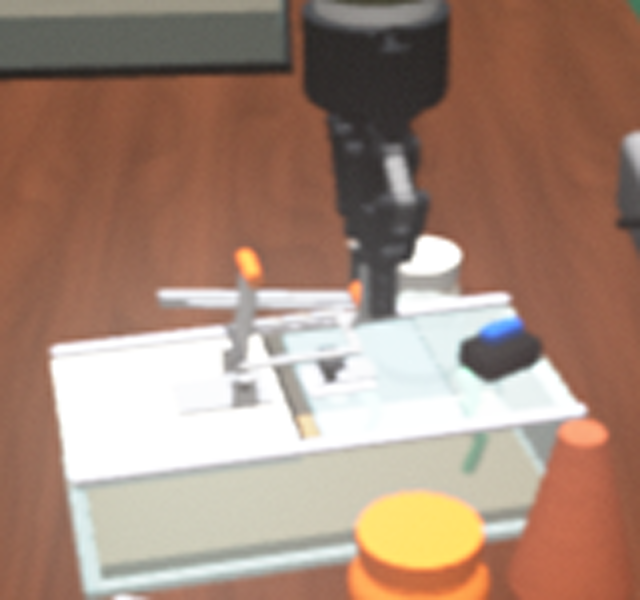

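View pics/top4z.png

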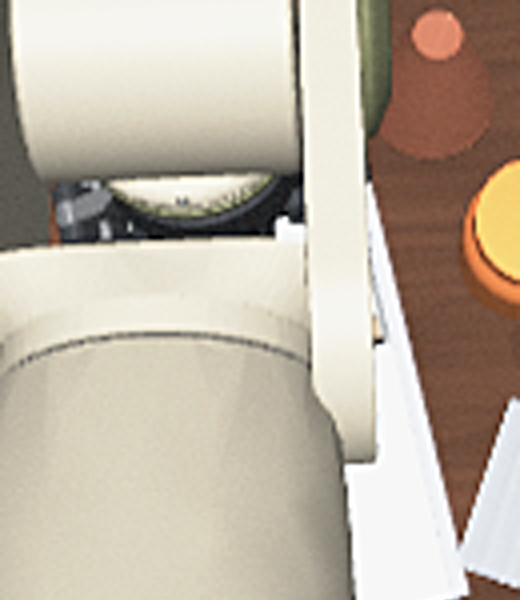

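Run:
```python
from h import *
p=dict(np.load("side4.npz"))
v=np.load("fit.npy");T=boxT(v[:2],v[2])
P=lambda X:((proj(p,w(T,X))-[205,110])*4).round(1).tolist()
for a in(1.5,1.6,1.7,1.8): print(a,P([latch(a,a)["lever_end"]]))
for a in (1.6,1.7,1.8):
  for e in(0,.1,.2):
    L=latch(a,a+e); print(a,e,"pull",P([L["finger_pull"]]),"sidebar",P([L["loop_pin"]-[0,.022,0],L["loop_bar"]-[0,.022,0]]), (L["finger_pull"]*1e3).round(1))
img=p["image"][:,:,::-1]
cv2.imwrite("pics/s4zz.png",cv2.resize(img[160:220,250:320],None,fx=10,fy=10,interpolation=cv2.INTER_CUBIC))
```

```text
1.5 [[223.9, 270.8]]
1.6 [[235.3, 269.4]]
1.7 [[246.6, 269.0]]
1.8 [[257.8, 269.6]]
1.6 0 pull [[361.2, 301.2]] sidebar [[238.0, 367.6], [352.9, 353.8]] [ 41.6   0.  125.8]
1.6 0.1 pull [[357.1, 290.0]] sidebar [[238.0, 367.6], [352.3, 343.7]] [ 39.3   0.  133.1]
1.6 0.2 pull [[351.6, 279.3]] sidebar [[238.0, 367.6], [350.6, 333.8]] [ 36.2   0.  140.1]
1.7 0 pull [[363.7, 300.6]] sidebar [[240.6, 367.0], [355.3, 353.2]] [ 43.   0. 126.]
1.7 0.1 pull [[359.5, 289.5]] sidebar [[240.6, 367.0], [354.8, 343.1]] [ 40.6   0.  133.3]
1.7 0.2 pull [[354.1, 278.8]] sidebar [[240.6, 367.0], [353.1, 333.3]] [ 37.6   0.  140.3]
1.8 0 pull [[366.1, 300.3]] sidebar [[243.1, 366.6], [357.8, 352.9]] [ 44.4   0.  126. ]
1.8 0.1 pull [[362.0, 289.1]] sidebar [[243.1, 366.6], [357.3, 342.8]] [ 42.    0.  133.3]
1.8 0.2 pull [[356.6, 278.4]] sidebar [[243.1, 366.6], [355.6, 332.9]] [ 39.    0.  140.3]
```

View pics/s4zz.png

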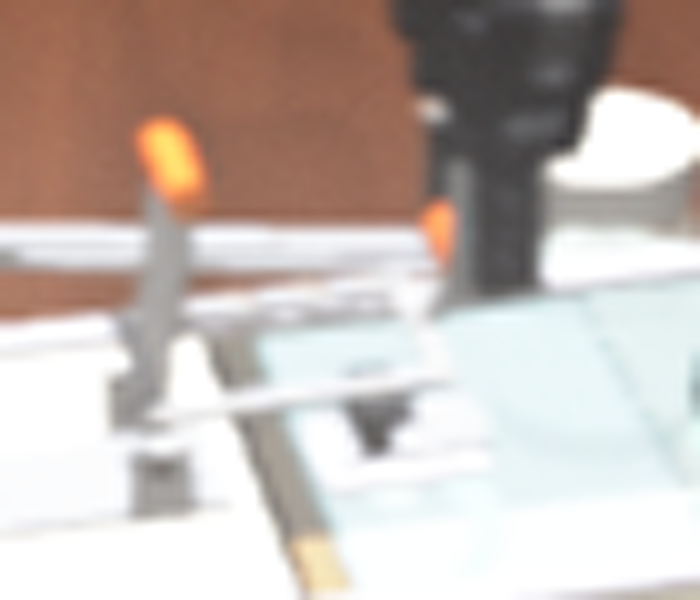

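Emit:
carry_out(
  plan=[
    [[0.0007,0,0],[0,0,0],0.026],
    [[0,0,0],[0,0,0],0.026],
    [[0,-0.0035,-0.007],[0,0,0],0.026],
    [[0,0,0],[0,0,0],0.026],
    [[0,0,0],[0,0,0],0.018],
  ],
  force=30,
)

```text
time_s: 6.55
position: [0.6372, 0.1185, 0.1228]
tool_rot: [[0.181, 0.0, 0.984], [-0.984, 0.0, 0.181], [-0.0, -1.0, 0.0]]
ft_force: [0.5, 0.6, 0.6]
grip_width: 0.0179
```

```bash
cat > sh.py <<'E'
from st import *
import sys
o,pb,fb=st()
p=env.get_image("side"); i=sys.argv[1]; np.savez(f"side{i}.npz",**p); a=p["image"][:,:,::-1]
cv2.imwrite(f"pics/s{i}.png",cv2.resize(a[160:220,245:325],None,fx=10,fy=10,interpolation=cv2.INTER_CUBIC))
E
python3 sh.py 5
```

```text
t 6.55 TCPbox mm [ 40.97   1.39 122.8 ] F [0.56 0.5  0.64] M [0.02 0.   0.01] yawerr -0.01 ydown [ 2.e-04  0.e+00 -1.e+00] w 17.93
```

View pics/s5.png

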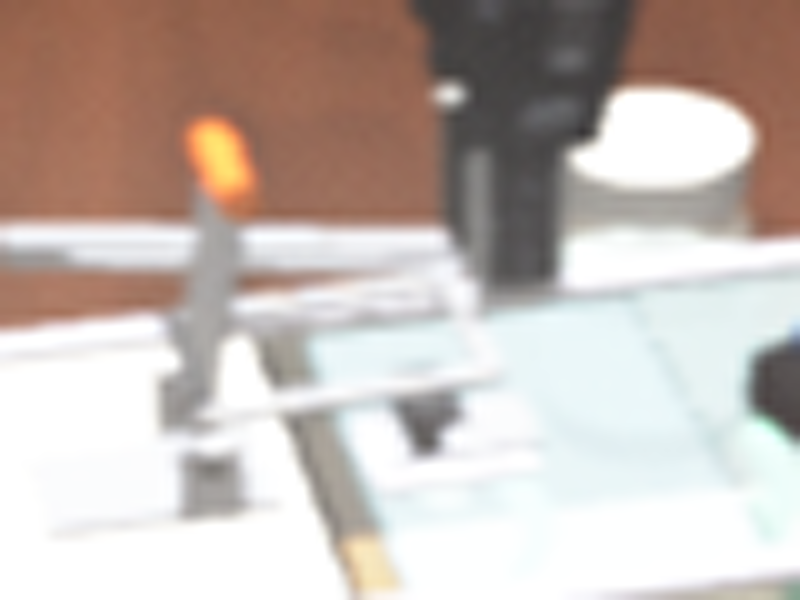

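Emit:
carry_out(
  plan=[
    [[0,0,0],[0,0,0],0.005],
    [[0,0,0],[0,0,0],0.005],
    [[0,0,0],[0,0,0],0.005],
  ],
  force=70,
)

```text
time_s: 6.98
position: [0.6374, 0.1186, 0.1226]
tool_rot: [[0.181, 0.0, 0.984], [-0.984, 0.0, 0.181], [-0.0, -1.0, 0.0]]
ft_force: [0.2, 0.5, 0.6]
grip_width: 0.0133
```

```bash
python3 st.py
```

```text
t 6.97 TCPbox mm [ 41.14   1.48 122.65] F [0.3  0.42 0.57] M [ 0.22 -0.14  0.02] yawerr -0.01 ydown [ 3.e-04  2.e-04 -1.e+00] w 13.27
tool shift to hover (after yaw): 0.0015 -0.1084 -0.0484
```

Emit:
carry_out(
  plan=[
    [[0,0.0003,0.0018],[0,0,0],0.005],
    [[0,0.0005,0.0018],[0,0,0],0.005],
    [[0,0.0008,0.0018],[0,0,0],0.005],
    [[0,0.001,0.0018],[0,0,0],0.005],
    [[0,0,0],[0,0,0],0.005],
  ],
)

```text
time_s: 7.6
position: [0.6447, 0.1199, 0.1201]
tool_rot: [[0.181, 0.001, 0.984], [-0.984, 0.0, 0.181], [-0.0, -1.0, 0.001]]
ft_force: [-2.3, 2.1, -0.5]
grip_width: 0.0132
```

```bash
python3 sh.py 6
```

```text
t 7.6 TCPbox mm [ 48.62   1.44 120.09] F [-1.91  2.51 -0.52] M [ 0.36  0.52 -0.02] yawerr -0.01 ydown [ 9.e-04  2.e-04 -1.e+00] w 13.2
```

View pics/s6.png

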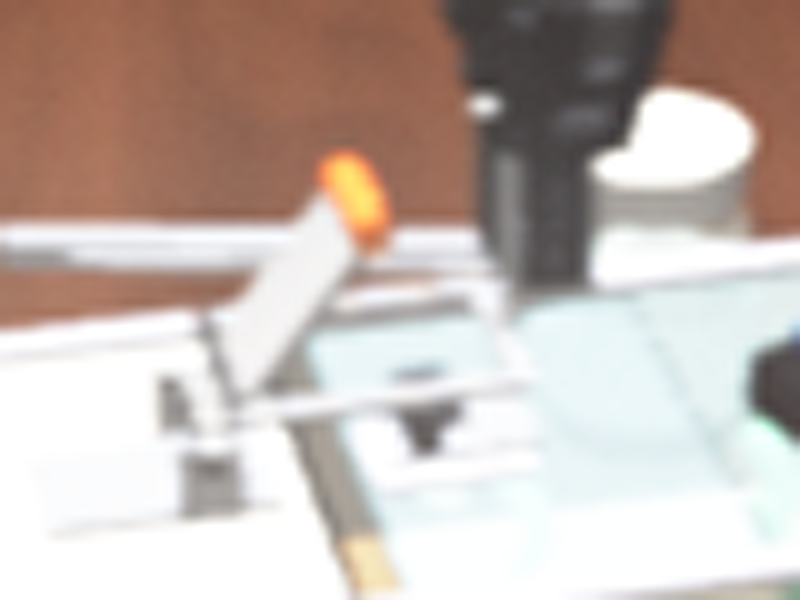

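Run:
```python
from h import *
pr=None
for bz in [106.6,104,101,98.5]+list(np.arange(97.5,82,-1)):
    e=np.arcsin((bz-latch(2.2,0)["loop_pin"][2]*1e3)/64)
    L=latch(2.2,2.2+e); f=L["finger_pull"]*1e3
    print(bz,round(e,3),f.round(2),"barx",(L["loop_bar"][0]*1e3).round(1),"" if pr is None else ((pr-f)[2].round(2),(f-pr)[0].round(2)))
    pr=f
```

```text
106.6 0.029 [ 49.21   0.   126.88] barx 39.8 
104 -0.011 [ 50.05   0.   123.88] barx 39.8 (np.float64(3.0), np.float64(0.84))
101 -0.058 [ 50.87   0.   120.38] barx 39.7 (np.float64(3.5), np.float64(0.82))
98.5 -0.098 [ 51.42   0.   117.43] barx 39.5 (np.float64(2.95), np.float64(0.56))
97.5 -0.113 [ 51.61   0.   116.24] barx 39.4 (np.float64(1.19), np.float64(0.19))
96.5 -0.129 [ 51.78   0.   115.05] barx 39.3 (np.float64(1.19), np.float64(0.17))
95.5 -0.145 [ 51.94   0.   113.85] barx 39.2 (np.float64(1.2), np.float64(0.15))
94.5 -0.161 [ 52.07   0.   112.64] barx 39.0 (np.float64(1.2), np.float64(0.13))
93.5 -0.176 [ 52.19   0.   111.43] barx 38.8 (np.float64(1.21), np.float64(0.12))
92.5 -0.192 [ 52.28   0.   110.22] barx 38.6 (np.float64(1.21), np.float64(0.1))
91.5 -0.208 [ 52.36   0.   109.  ] barx 38.4 (np.float64(1.22), np.float64(0.08))
90.5 -0.224 [ 52.42   0.   107.78] barx 38.2 (np.float64(1.22), np.float64(0.06))
89.5 -0.24 [ 52.46   0.   106.55] barx 38.0 (np.float64(1.23), np.float64(0.04))
88.5 -0.256 [ 52.48   0.   105.31] barx 37.7 (np.float64(1.24), np.float64(0.02))
87.5 -0.273 [ 52.48   0.   104.07] barx 37.5 (np.float64(1.24), np.float64(-0.0))
86.5 -0.289 [ 52.46   0.   102.82] barx 37.2 (np.float64(1.25), np.float64(-0.02))
85.5 -0.305 [ 52.42   0.   101.57] barx 36.9 (np.float64(1.25), np.float64(-0.04))
84.5 -0.322 [ 52.35   0.   100.31] barx 36.5 (np.float64(1.26), np.float64(-0.06))
83.5 -0.338 [52.27  0.   99.05] barx 36.2 (np.float64(1.26), np.float64(-0.08))
82.5 -0.355 [52.17  0.   97.78] barx 35.8 (np.float64(1.27), np.float64(-0.1))
```

Emit:
carry_out(
  plan=[
    [[0,0.003,0.0009],[0,0,0],0.005],
    [[0,0.003,0.0007],[0,0,0],0.005],
    [[0,0.002,0.0005],[0,0,0],0.005],
    [[0,0,0],[0,0,0],0.005],
  ],
)

```text
time_s: 8.15
position: [0.6478, 0.1203, 0.1129]
tool_rot: [[0.181, 0.004, 0.984], [-0.984, 0.0, 0.181], [0.0, -1.0, 0.004]]
ft_force: [2.3, 2.0, 5.2]
grip_width: 0.0132
```

```bash
python3 sh.py 7;python3 - <<'E'
from h import *
p=dict(np.load("side7.npz"))
v=np.load("fit.npy");T=boxT(v[:2],v[2])
P=lambda X:((proj(p,w(T,X))-[245,160])*10).round(0).tolist()
for a in(2.1,2.2,2.3): print(a,P([latch(a,a)["lever_end"]]))
for e in(-.15,-.1,-.05,0,.05):
    L=latch(2.2,2.2+e); print(e,P([L["loop_pin"]-[0,.022,0],L["loop_bar"]-[0,.022,0],L["loop_bar"]+[0,.022,0]]))
for h in (4,8,12,17): print(h,P([[.0274-.0105,-.011,.0865+h*1e-3],[.0274+.0025,-.011,.0865+h*1e-3],[.0274+.0195,-.011,.076+h*1e-3],[.0274+.0195,.011,.076+h*1e-3]]))
E
```

```text
t 8.15 TCPbox mm [ 51.71   1.23 112.91] F [2.66 1.59 5.23] M [ 0.42 -0.07  0.17] yawerr 0.0 ydown [ 4.2e-03 -5.0e-04 -1.0e+00] w 13.15
2.1 [[323.0, 194.0]]
2.2 [[347.0, 205.0]]
2.3 [[369.0, 218.0]]
-0.15 [[232.0, 419.0], [515.0, 422.0], [470.0, 328.0]]
-0.1 [[232.0, 419.0], [517.0, 409.0], [471.0, 316.0]]
-0.05 [[232.0, 419.0], [518.0, 397.0], [472.0, 303.0]]
0 [[232.0, 419.0], [518.0, 384.0], [473.0, 291.0]]
0.05 [[232.0, 419.0], [518.0, 372.0], [472.0, 279.0]]
4 [[407.0, 427.0], [463.0, 421.0], [537.0, 452.0], [514.0, 404.0]]
8 [[407.0, 412.0], [463.0, 405.0], [537.0, 436.0], [514.0, 389.0]]
12 [[406.0, 397.0], [463.0, 390.0], [537.0, 421.0], [514.0, 374.0]]
17 [[406.0, 377.0], [463.0, 370.0], [537.0, 402.0], [514.0, 355.0]]
```

View pics/s7.png

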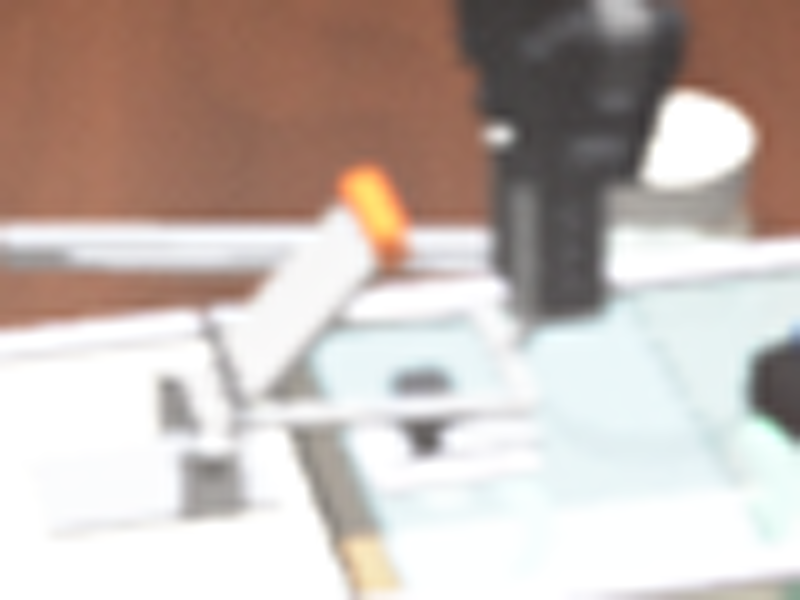

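Emit:
carry_out(
  plan=[
    [[0,0.001,-0.0002],[0,0,0],0.008],
    [[0,0.001,0],[0,0,0],0.008],
    [[0,0,0],[0,0,0],0.008],
  ],
  force=35,
)

```text
time_s: 8.57
position: [0.6483, 0.1206, 0.1114]
tool_rot: [[0.18, 0.007, 0.984], [-0.984, 0.001, 0.18], [0.0, -1.0, 0.007]]
ft_force: [4.8, 3.8, 5.9]
grip_width: 0.0133
```

```bash
python3 st.py
```

```text
t 8.57 TCPbox mm [ 52.29   1.45 111.43] F [5.37 2.9  5.91] M [ 0.66 -0.49 -0.14] yawerr -0.02 ydown [ 6.7e-03 -1.0e-04 -1.0e+00] w 13.34
tool shift to hover (after yaw): 0.0015 -0.1196 -0.0595
```

Emit:
carry_out(
  plan=[
    [[0,-0.001,0.0015],[0,0,0],0.019],
    [[0,0,0],[0,0,0],0.019],
    [[0,0,0],[0,0,0],0.019],
    [[0,0,0],[0,0,0],0.008],
    [[0,0,0],[0,0,0],0.008],
    [[0,0,0],[0,0,0],0.008],
  ],
  force=40,
)

```text
time_s: 9.32
position: [0.6477, 0.1204, 0.111]
tool_rot: [[0.181, -0.0, 0.984], [-0.984, -0.0, 0.181], [0.0, -1.0, -0.0]]
ft_force: [0.1, 0.3, 0.1]
grip_width: 0.0079
```

```bash
python3 sh.py 8;python3 - <<'E'
from st import *
p=dict(np.load("side8.npz"))
P=lambda X:((proj(p,w(T,X))-[245,160])*10).round(0).tolist()
pb=st()[1]
for a in(2.1,2.2,2.3): print(a,P([latch(a,a)["lever_end"]]))
for a in (2.2,2.3):
  for e in(-.15,-.1,-.05,0,):
    L=latch(a,a+e); print(e,P([L["loop_pin"]-[0,.022,0],L["loop_bar"]-[0,.022,0],L["loop_bar"]+[0,.022,0],L["finger_pull"]]),L["finger_pull"].round(4))
for y in (-.008,-.022): print(P([[pb[0]+d,y,pb[2]] for d in(-.011,0,.011)]))
E
```

```text
t 9.32 TCPbox mm [ 51.61   1.33 111.02] F [0.16 0.23 0.12] M [-0.02 -0.02 -0.  ] yawerr -0.01 ydown [-0. -0. -1.] w 7.93
t 9.38 TCPbox mm [ 51.61   1.36 111.03] F [ 0.3  -1.03 -0.29] M [ 0.04  0.03 -0.02] yawerr -0.01 ydown [-0.  0. -1.] w 7.96
2.1 [[323.0, 194.0]]
2.2 [[347.0, 205.0]]
2.3 [[369.0, 218.0]]
-0.15 [[232.0, 419.0], [515.0, 422.0], [470.0, 328.0], [548.0, 297.0]] [0.052  0.     0.1134]
-0.1 [[232.0, 419.0], [517.0, 409.0], [471.0, 316.0], [546.0, 282.0]] [0.0515 0.     0.1172]
-0.05 [[232.0, 419.0], [518.0, 397.0], [472.0, 303.0], [543.0, 267.0]] [0.0507 0.     0.121 ]
0 [[232.0, 419.0], [518.0, 384.0], [473.0, 291.0], [539.0, 253.0]] [0.0498 0.     0.1247]
-0.15 [[238.0, 421.0], [521.0, 424.0], [475.0, 330.0], [553.0, 298.0]] [0.0532 0.     0.1128]
-0.1 [[238.0, 421.0], [522.0, 411.0], [477.0, 317.0], [551.0, 284.0]] [0.0527 0.     0.1166]
-0.05 [[238.0, 421.0], [524.0, 399.0], [478.0, 305.0], [548.0, 269.0]] [0.052  0.     0.1204]
0 [[238.0, 421.0], [524.0, 386.0], [478.0, 293.0], [544.0, 255.0]] [0.0511 0.     0.1241]
[[507.0, 329.0], [555.0, 323.0], [603.0, 317.0]]
[[522.0, 359.0], [571.0, 353.0], [619.0, 347.0]]
```

View pics/s8.png

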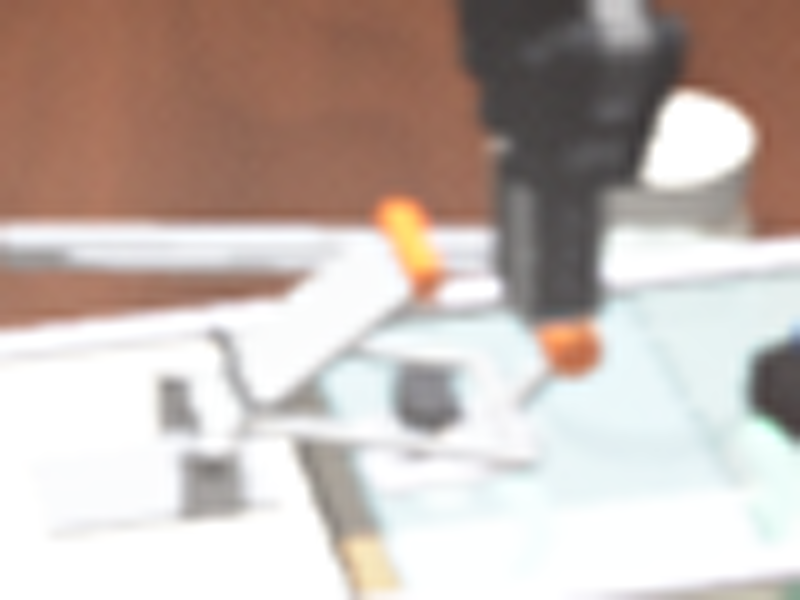

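Run:
```python
from st import *
from scipy.optimize import least_squares
p=dict(np.load("side8.npz"))
P=lambda X:((proj(p,w(T,X))-[245,160])*10)
# observed: lever end, pull, bar corner near
ob=np.array([[409,246],[570,347],[535,460]])
def res(x):
    L=latch(x[0],x[0]+x[1]); q=P([L["lever_end"],L["finger_pull"],L["loop_bar"]-[0,.022,0]]); return (q-ob).ravel()
s=least_squares(res,[2.4,-.25]); print(s.x,s.fun.round(0)); print({k:(x*1e3).round(1).tolist() for k,x in latch(s.x[0],sum(s.x)).items()})
def res2(x): return res(x[:2])-np.tile(x[2:],3)
s=least_squares(res2,[2.4,-.25,0,0]); print(s.x,s.fun.round(0)); print({k:(x*1e3).round(1).tolist() for k,x in latch(s.x[0],s.x[0]+s.x[1]).items()})
```

```text
[ 2.50713454 -0.28012764] [ -1.   6.  -5.  -5. -12.   2.]
{'loop_pin': [-20.6, 0.0, 102.4], 'lever_end': [19.9, 0.0, 128.7], 'loop_bar': [40.9, 0.0, 84.7], 'finger_pull': [56.0, 0.0, 101.1]}
[  2.44890301  -0.27534688 -11.19271772  -4.43969071] [-0.  0.  4. -3. -3.  3.]
{'loop_pin': [-21.2, 0.0, 102.9], 'lever_end': [17.7, 0.0, 131.6], 'loop_bar': [40.4, 0.0, 85.5], 'finger_pull': [55.4, 0.0, 102.0]}
```

Emit:
carry_out(
  plan=[
    [[0,-0.004,0],[0,0,0],0.028],
    [[0,0,0.006],[0,0,0],0.028],
    [[0,0.004,0],[0,0,0],0.028],
    [[0,0.006,0],[0,0,0],0.028],
    [[0,0.006,0],[0,0,0],0.028],
    [[0,0,0],[0,0,0],0.028],
  ],
)

```text
time_s: 10.12
position: [0.6532, 0.1215, 0.0982]
tool_rot: [[0.181, -0.001, 0.984], [-0.984, 0.0, 0.181], [-0.0, -1.0, -0.001]]
ft_force: [0.6, -0.4, -0.1]
grip_width: 0.0284
```

```bash
python3 sh.py 9
```

```text
t 10.12 TCPbox mm [57.28  1.43 98.23] F [ 0.48 -0.48 -0.1 ] M [ 0.01 -0.02 -0.02] yawerr -0.01 ydown [-1.4e-03  3.0e-04 -1.0e+00] w 28.43
```

View pics/s9.png

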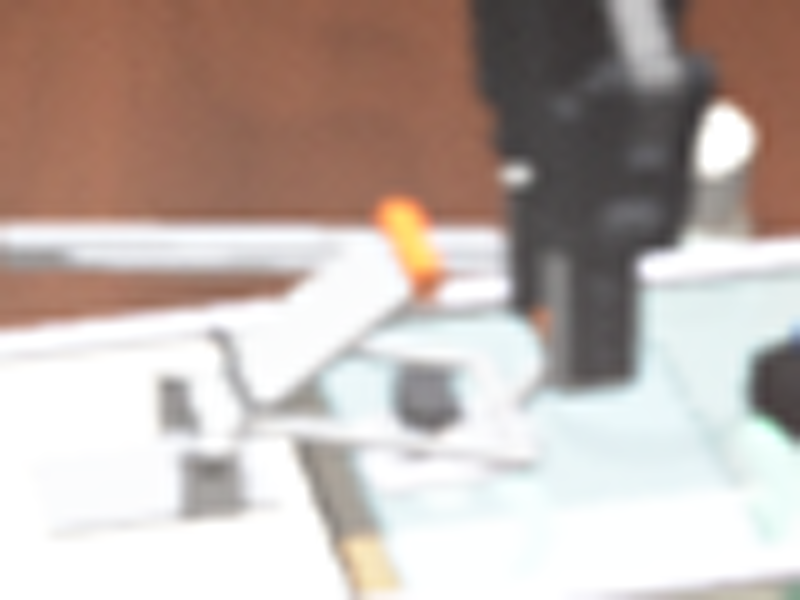

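Emit:
carry_out(
  plan=[
    [[0,0.004,0.001],[0,0,0],0.028],
    [[0,0.003,0],[0,0,0],0.028],
    [[0,0.0025,0],[0,0,0],0.028],
    [[0,0,0],[0,0,0],0.018],
  ],
  force=30,
)

```text
time_s: 10.68
position: [0.6545, 0.1216, 0.0893]
tool_rot: [[0.181, -0.0, 0.984], [-0.984, 0.0, 0.181], [-0.0, -1.0, -0.0]]
ft_force: [-0.2, -0.2, 0.8]
grip_width: 0.0176
```

```bash
python3 sh.py 10
```

```text
t 10.68 TCPbox mm [58.54  1.37 89.3 ] F [-0.23 -0.19  0.78] M [-0.06  0.05  0.01] yawerr -0.01 ydown [-4.e-04  1.e-04 -1.e+00] w 17.63
```

View pics/s10.png

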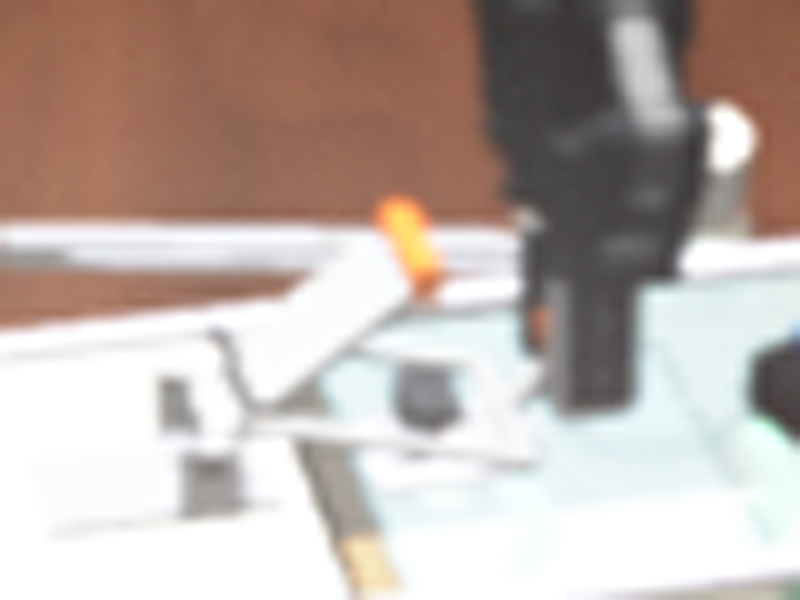

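Emit:
carry_out(
  plan=[
    [[0,0,0],[0,0,0],0.01],
    [[0,0,0],[0,0,0],0.01],
    [[0,0,0],[0,0,0],0.01],
  ],
  force=40,
)

```text
time_s: 11.1
position: [0.6546, 0.1218, 0.0897]
tool_rot: [[0.181, 0.0, 0.984], [-0.984, 0.0, 0.181], [-0.0, -1.0, 0.0]]
ft_force: [-0.9, 1.8, 1.6]
grip_width: 0.015
```

```bash
python3 st.py
```

```text
t 11.1 TCPbox mm [58.68  1.51 89.67] F [-0.6   1.93  1.61] M [ 0.22  0.02 -0.03] yawerr -0.0 ydown [ 2.e-04  2.e-04 -1.e+00] w 14.96
tool shift to hover (after yaw): 0.0015 -0.1413 -0.0659
```

Emit:
carry_out(
  plan=[
    [[0,0.0008,0],[0,0,0],0.01],
    [[0,0,0],[0,0,0],0.01],
  ],
)

```text
time_s: 11.35
position: [0.6547, 0.1218, 0.0893]
tool_rot: [[0.181, 0.001, 0.984], [-0.984, 0.0, 0.181], [-0.0, -1.0, 0.001]]
ft_force: [-1.4, 1.7, 5.7]
grip_width: 0.0147
```

```bash
python3 st.py
```

```text
t 11.35 TCPbox mm [58.72  1.48 89.34] F [-1.08  1.93  5.66] M [0.4  0.19 0.03] yawerr -0.0 ydown [ 7.e-04  1.e-04 -1.e+00] w 14.73
tool shift to hover (after yaw): 0.0015 -0.1417 -0.0659
```

Emit:
carry_out(
  plan=[
    [[0,-0.0012,0],[0,0,0],0.01],
    [[0,0,0],[0,0,0],0.01],
  ],
)

```text
time_s: 11.6
position: [0.6547, 0.1217, 0.0897]
tool_rot: [[0.181, 0.0, 0.984], [-0.984, 0.0, 0.181], [-0.0, -1.0, 0.0]]
ft_force: [0.3, 2.8, -0.7]
grip_width: 0.0151
```

```bash
python3 sh.py 11
```

```text
t 11.6 TCPbox mm [58.71  1.43 89.75] F [ 0.84  2.71 -0.71] M [ 0.34 -0.19  0.  ] yawerr -0.01 ydown [ 2.e-04  2.e-04 -1.e+00] w 15.14
```

View pics/s11.png

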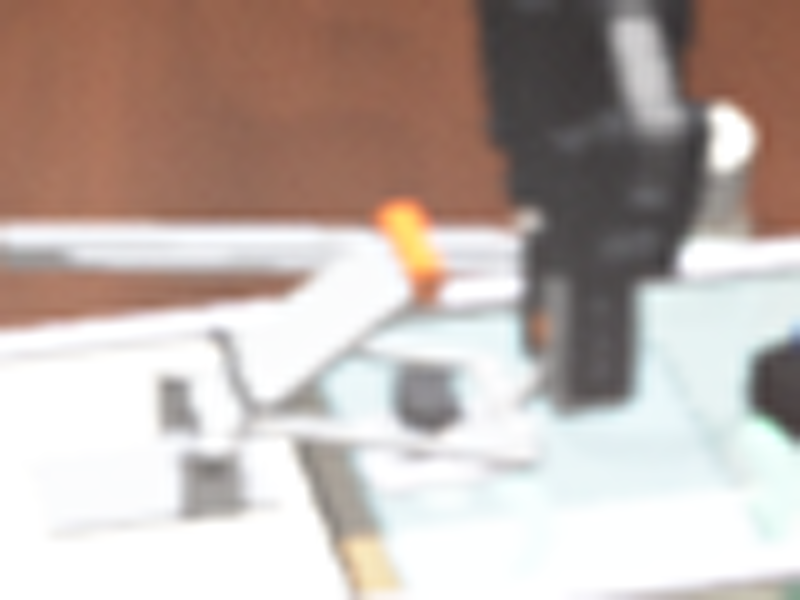

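Emit:
carry_out(
  plan=[
    [[0,-0.001,0],[0,0,0],0.01],
    [[0,0,0],[0,0,0],0.01],
  ],
)

```text
time_s: 11.9
position: [0.6547, 0.1217, 0.0908]
tool_rot: [[0.181, 0.0, 0.984], [-0.984, 0.0, 0.181], [-0.0, -1.0, 0.0]]
ft_force: [0.8, 2.6, -0.9]
grip_width: 0.0145
```

```bash
python3 st.py
```

```text
t 11.9 TCPbox mm [58.73  1.44 90.81] F [ 1.24  2.44 -0.89] M [ 0.42 -0.38 -0.01] yawerr -0.01 ydown [ 2.e-04  2.e-04 -1.e+00] w 14.54
tool shift to hover (after yaw): 0.0014 -0.1402 -0.066
```

```bash
cat > path.py <<'E'
from h import *
from scipy.optimize import brentq
def cfg(bx,zb):
    # given bar x,z(mm) find a (upper branch) 
    f=lambda a: (lambda pz,px: px+np.sqrt(64**2-(pz-zb)**2)-bx)(92+14*np.sin(a-.2),-30-14*np.cos(a-.2))
    a=brentq(f,.3,2.9); pz=92+14*np.sin(a-.2); e=np.arcsin((zb-pz)/64); return a,e
if __name__=="__main__":
    for zb,b0 in((85,40.5),(84,41),(87,40)):
        pr=None
        for bx in np.arange(b0,25,-1.5):
            a,e=cfg(bx,zb); f=latch(a,a+e)["finger_pull"]*1e3
            print(zb,bx,round(a,2),round(e,3),f.round(2),"" if pr is None else ("dy",(pr-f)[2].round(2),"dz",(f-pr)[0].round(2))); pr=f
E
python3 path.py
```

```text
85 40.5 2.47 -0.281 [ 55.65   0.   101.45] 
85 39.0 2.36 -0.296 [ 54.39   0.   101.22] ('dy', np.float64(0.23), 'dz', np.float64(-1.25))
85 37.5 2.25 -0.308 [ 53.09   0.   101.03] ('dy', np.float64(0.19), 'dz', np.float64(-1.3))
85 36.0 2.15 -0.318 [ 51.75   0.   100.87] ('dy', np.float64(0.15), 'dz', np.float64(-1.34))
85 34.5 2.05 -0.325 [ 50.37   0.   100.75] ('dy', np.float64(0.12), 'dz', np.float64(-1.38))
85 33.0 1.95 -0.331 [ 48.95   0.   100.67] ('dy', np.float64(0.08), 'dz', np.float64(-1.42))
85 31.5 1.84 -0.334 [ 47.5    0.   100.62] ('dy', np.float64(0.05), 'dz', np.float64(-1.45))
85 30.0 1.74 -0.334 [ 46.01   0.   100.61] ('dy', np.float64(0.01), 'dz', np.float64(-1.49))
85 28.5 1.63 -0.332 [ 44.47   0.   100.65] ('dy', np.float64(-0.04), 'dz', np.float64(-1.54))
85 27.0 1.51 -0.326 [ 42.89   0.   100.74] ('dy', np.float64(-0.09), 'dz', np.float64(-1.59))
85 25.5 1.38 -0.317 [ 41.24   0.   100.89] ('dy', np.float64(-0.15), 'dz', np.float64(-1.65))
84 41.0 2.53 -0.288 [ 56.26   0.   100.34] 
84 39.5 2.42 -0.304 [ 55.03   0.   100.09] ('dy', np.float64(0.25), 'dz', np.flo
[... 999 characters left out ...]
] ('dy', np.float64(0.16), 'dz', np.float64(-1.33))
87 35.5 2.07 -0.291 [ 50.82   0.   103.29] ('dy', np.float64(0.12), 'dz', np.float64(-1.37))
87 34.0 1.97 -0.297 [ 49.41   0.   103.2 ] ('dy', np.float64(0.09), 'dz', np.float64(-1.4))
87 32.5 1.87 -0.3 [ 47.97   0.   103.15] ('dy', np.float64(0.05), 'dz', np.float64(-1.44))
87 31.0 1.76 -0.301 [ 46.49   0.   103.13] ('dy', np.float64(0.02), 'dz', np.float64(-1.48))
87 29.5 1.65 -0.3 [ 44.96   0.   103.15] ('dy', np.float64(-0.02), 'dz', np.float64(-1.53))
87 28.0 1.54 -0.295 [ 43.39   0.   103.22] ('dy', np.float64(-0.07), 'dz', np.float64(-1.57))
87 26.5 1.41 -0.287 [ 41.75   0.   103.35] ('dy', np.float64(-0.13), 'dz', np.float64(-1.63))
```

Emit:
carry_out(
  plan=[
    [[0,0.0014,0],[0,0,0],0.01],
    [[0,0.0002,-0.0013],[0,0,0],0.01],
    [[0,0.0002,-0.0013],[0,0,0],0.01],
    [[0,0,0],[0,0,0],0.01],
  ],
)

```text
time_s: 12.4
position: [0.6534, 0.1214, 0.0899]
tool_rot: [[0.181, 0.004, 0.984], [-0.984, 0.001, 0.181], [0.0, -1.0, 0.004]]
ft_force: [5.7, 4.5, 0.0]
grip_width: 0.0148
```

```bash
python3 st.py
```

```text
t 12.4 TCPbox mm [57.42  1.34 89.94] F [6.38 3.39 0.04] M [ 0.5  -1.03  0.01] yawerr -0.01 ydown [ 4.4e-03 -2.0e-04 -1.0e+00] w 14.79
tool shift to hover (after yaw): 0.0013 -0.1411 -0.0646
```

```bash
python3 sh.py 12; python3 st.py
python3 - <<'E'
from st import *
for i in (11,12):
    p=dict(np.load(f"side{i}.npz"))
    hsv=cv2.cvtColor(p["image"],cv2.COLOR_RGB2HSV).astype(int); m=(hsv[...,0]>5)&(hsv[...,0]<22)&(hsv[...,1]>150)&(hsv[...,2]>150)
    m[:,295:]=0; m[:170]=0; m[195:]=0; m[:,:270]=0
    yy,xx=np.nonzero(m); print(i,xx.mean(),yy.mean(),len(xx))
E
```

```text
t 12.4 TCPbox mm [57.42  1.34 89.94] F [6.38 3.39 0.04] M [ 0.5  -1.03  0.01] yawerr -0.01 ydown [ 4.4e-03 -2.0e-04 -1.0e+00] w 14.79
t 12.45 TCPbox mm [57.41  1.35 89.93] F [7.19 3.42 1.97] M [ 0.49 -1.03  0.01] yawerr -0.01 ydown [ 4.3e-03 -1.0e-04 -1.0e+00] w 14.55
tool shift to hover (after yaw): 0.0013 -0.1411 -0.0646
11 285.0 181.8 5
12 283.3333333333333 179.77777777777777 9
```

View pics/s12.png

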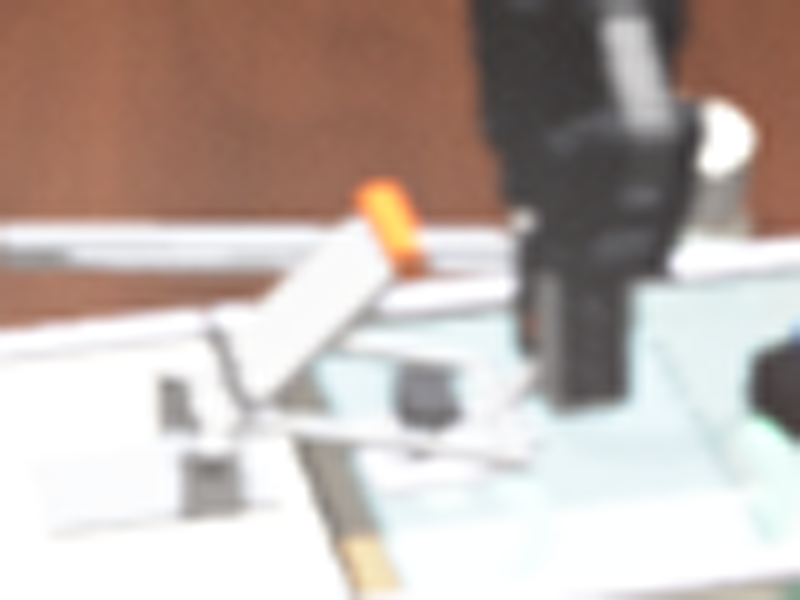

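Emit:
carry_out(
  plan=[
    [[0,0.0002,-0.0013],[0,0,0],0.01],
    [[0,0.0002,-0.0013],[0,0,0],0.01],
    [[0,0.0001,-0.0014],[0,0,0],0.01],
    [[0,0,0],[0,0,0],0.01],
  ],
)

```text
time_s: 12.95
position: [0.6492, 0.1206, 0.0897]
tool_rot: [[0.181, 0.004, 0.984], [-0.984, 0.0, 0.181], [0.0, -1.0, 0.004]]
ft_force: [4.9, 4.1, 3.8]
grip_width: 0.015
```

```bash
python3 sh.py 13
```

```text
t 12.95 TCPbox mm [53.19  1.34 89.68] F [5.61 3.17 3.81] M [ 0.51 -0.65 -0.02] yawerr -0.01 ydown [ 3.8e-03 -3.0e-04 -1.0e+00] w 15.0
```

View pics/s13.png

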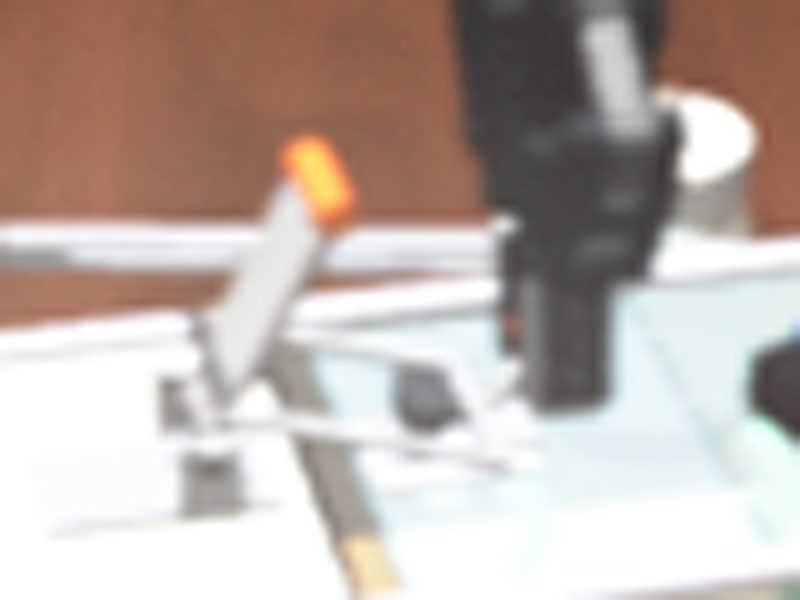

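Emit:
carry_out(
  plan=[
    [[0,-0.0002,-0.0013],[0,0,0],0.01],
    [[0,0,-0.0013],[0,0,0],0.01],
    [[0,0,0],[0,0,0],0.01],
  ],
)

```text
time_s: 13.38
position: [0.6464, 0.1201, 0.0898]
tool_rot: [[0.181, 0.003, 0.984], [-0.984, 0.0, 0.181], [0.0, -1.0, 0.003]]
ft_force: [4.9, 3.4, 3.4]
grip_width: 0.0151
```

```bash
python3 st.py
```

```text
t 13.38 TCPbox mm [50.31  1.34 89.81] F [5.46 2.49 3.36] M [ 0.47 -0.48 -0.03] yawerr -0.01 ydown [ 3.1e-03 -2.0e-04 -1.0e+00] w 15.06
tool shift to hover (after yaw): 0.0013 -0.1412 -0.0575
```

Emit:
carry_out(
  plan=[
    [[0,0,-0.0013],[0,0,0],0.01],
    [[0,0,-0.0013],[0,0,0],0.01],
    [[0,0,0],[0,0,0],0.01],
  ],
)

```text
time_s: 13.75
position: [0.6435, 0.1196, 0.0895]
tool_rot: [[0.181, 0.002, 0.984], [-0.984, 0.0, 0.181], [0.0, -1.0, 0.002]]
ft_force: [2.7, 3.0, 4.8]
grip_width: 0.0146
```

```bash
python3 sh.py 14
```

```text
t 13.75 TCPbox mm [47.32  1.35 89.53] F [3.25 2.45 4.82] M [ 0.49 -0.23  0.04] yawerr -0.01 ydown [ 1.8e-03 -2.0e-04 -1.0e+00] w 14.65
```

View pics/s14.png

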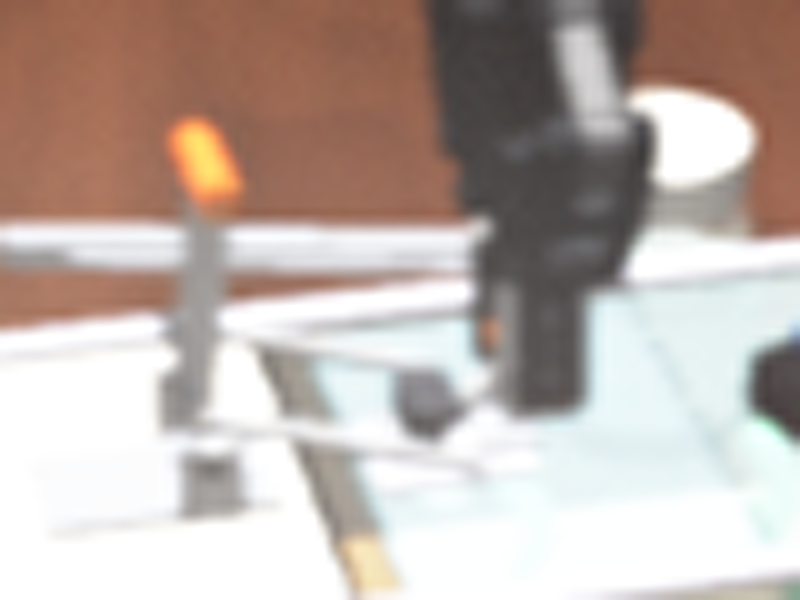

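Emit:
carry_out(
  plan=[
    [[0,-0.0001,-0.0012],[0,0,0],0.01],
    [[0,0,0],[0,0,0],0.01],
  ],
)

```text
time_s: 14.05
position: [0.6418, 0.1193, 0.0891]
tool_rot: [[0.181, 0.0, 0.984], [-0.984, -0.0, 0.181], [0.0, -1.0, 0.0]]
ft_force: [3.0, 3.3, 2.7]
grip_width: 0.0145
```

```bash
python3 st.py
```

```text
t 14.05 TCPbox mm [45.64  1.35 89.07] F [3.51 2.7  2.73] M [ 0.48 -0.23  0.01] yawerr -0.01 ydown [ 2.e-04 -1.e-04 -1.e+00] w 14.55
tool shift to hover (after yaw): 0.0013 -0.1419 -0.0529
```

Emit:
carry_out(
  plan=[
    [[0,-0.0002,-0.0012],[0,0,0],0.01],
    [[0,0,0],[0,0,0],0.01],
  ],
)

```text
time_s: 14.3
position: [0.641, 0.1191, 0.0893]
tool_rot: [[0.181, 0.001, 0.984], [-0.984, 0.0, 0.181], [0.0, -1.0, 0.001]]
ft_force: [4.6, 4.6, 3.1]
grip_width: 0.0149
```

```bash
python3 st.py
```

```text
t 14.3 TCPbox mm [44.81  1.34 89.32] F [5.37 3.68 3.06] M [ 0.5  -0.56  0.01] yawerr -0.01 ydown [ 1.2e-03 -1.0e-04 -1.0e+00] w 14.87
tool shift to hover (after yaw): 0.0013 -0.1417 -0.052
```

Emit:
carry_out(
  plan=[
    [[0,-0.0002,-0.0012],[0,0,0],0.01],
    [[0,0,0],[0,0,0],0.01],
  ],
)

```text
time_s: 14.55
position: [0.6403, 0.119, 0.0896]
tool_rot: [[0.181, 0.002, 0.984], [-0.984, 0.0, 0.181], [0.0, -1.0, 0.002]]
ft_force: [5.3, 5.0, 2.8]
grip_width: 0.0146
```

```bash
python3 sh.py 15
```

```text
t 14.55 TCPbox mm [44.07  1.34 89.56] F [6.12 3.99 2.77] M [ 0.5  -0.88 -0.03] yawerr -0.01 ydown [ 2.4e-03 -1.0e-04 -1.0e+00] w 14.64
```

View pics/s15.png

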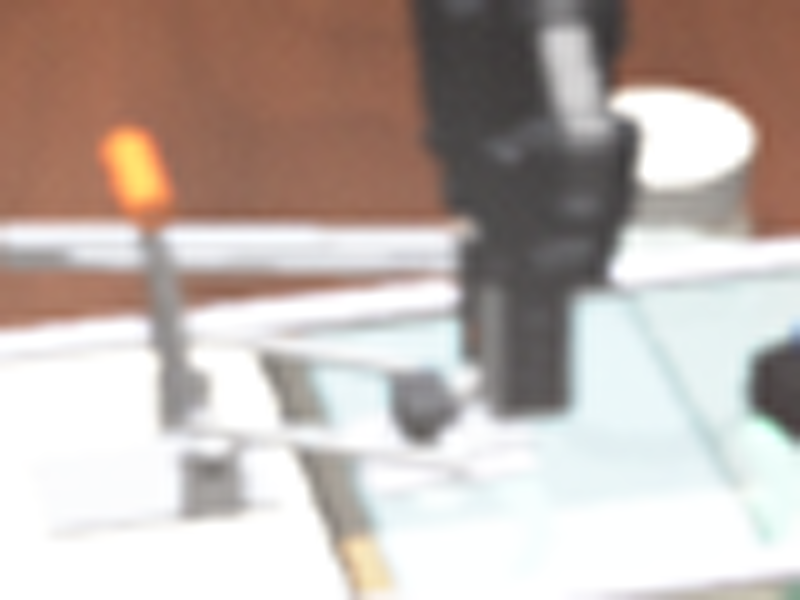

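Emit:
carry_out(
  plan=[
    [[0,-0.0002,-0.0012],[0,0,0],0.01],
    [[0,-0.0002,-0.001],[0,0,0],0.01],
    [[0,0,0],[0,0,0],0.01],
  ],
)

```text
time_s: 14.98
position: [0.639, 0.1187, 0.0902]
tool_rot: [[0.181, 0.005, 0.984], [-0.984, 0.001, 0.181], [0.0, -1.0, 0.005]]
ft_force: [9.1, 5.4, 0.9]
grip_width: 0.0147
```

```bash
python3 st.py
```

```text
t 14.97 TCPbox mm [42.73  1.29 90.18] F [9.96 3.65 0.95] M [ 0.51 -1.57 -0.02] yawerr -0.02 ydown [ 4.8e-03 -2.0e-04 -1.0e+00] w 14.74
tool shift to hover (after yaw): 0.0013 -0.1408 -0.05
```

Emit:
carry_out(
  plan=[
    [[0,-0.0002,-0.0012],[0,0,0],0.01],
    [[0,0,-0.0008],[0,0,0],0.01],
    [[0,0,0],[0,0,0],0.01],
    [[0,0,0],[0,0,0],0.01],
  ],
)

```text
time_s: 15.48
position: [0.6378, 0.1185, 0.0905]
tool_rot: [[0.181, 0.007, 0.984], [-0.984, 0.001, 0.18], [0.0, -1.0, 0.007]]
ft_force: [12.8, 6.3, -0.7]
grip_width: 0.0148
```

```bash
python3 sh.py 16
```

```text
t 15.47 TCPbox mm [41.53  1.3  90.47] F [13.76  3.83 -0.67] M [ 0.59 -2.15 -0.02] yawerr -0.02 ydown [ 6.9e-03 -2.0e-04 -1.0e+00] w 14.78
```

View pics/s16.png

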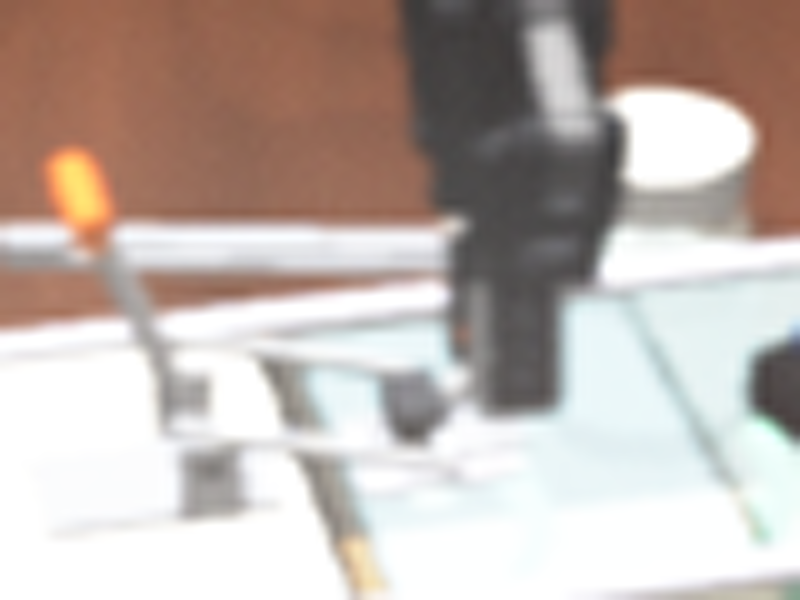

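Emit:
carry_out(
  plan=[
    [[0,0.0001,0.0013],[0,0,0],0.01],
    [[0,0.0001,0.0013],[0,0,0],0.01],
    [[0,0,0],[0,0,0],0.01],
  ],
)

```text
time_s: 15.9
position: [0.6387, 0.1187, 0.0901]
tool_rot: [[0.181, 0.002, 0.984], [-0.984, 0.0, 0.181], [0.0, -1.0, 0.002]]
ft_force: [5.2, 3.7, 2.5]
grip_width: 0.0146
```

```bash
python3 st.py
```

```text
t 15.9 TCPbox mm [42.48  1.3  90.13] F [5.8  2.69 2.49] M [ 0.49 -0.84 -0.01] yawerr -0.01 ydown [ 2.4e-03 -2.0e-04 -1.0e+00] w 14.64
tool shift to hover (after yaw): 0.0013 -0.1409 -0.0497
```

Emit:
carry_out(
  plan=[
    [[0,0,0.0012],[0,0,0],0.01],
    [[0,0,0],[0,0,0],0.01],
    [[0,0,0],[0,0,0],0.03],
    [[0,0,0],[0,0,0],0.03],
    [[0,0,0],[0,0,0],0.03],
  ],
)

```text
time_s: 16.52
position: [0.6386, 0.1185, 0.0893]
tool_rot: [[0.18, -0.001, 0.984], [-0.984, -0.0, 0.18], [0.0, -1.0, -0.001]]
ft_force: [-0.5, 0.7, 0.3]
grip_width: 0.0301
```

```bash
python3 sh.py 17
```

```text
t 16.52 TCPbox mm [42.38  1.17 89.29] F [-0.38  0.76  0.28] M [ 0.01 -0.04  0.03] yawerr -0.02 ydown [-1.4e-03 -1.0e-04 -1.0e+00] w 30.1
```

View pics/s17.png

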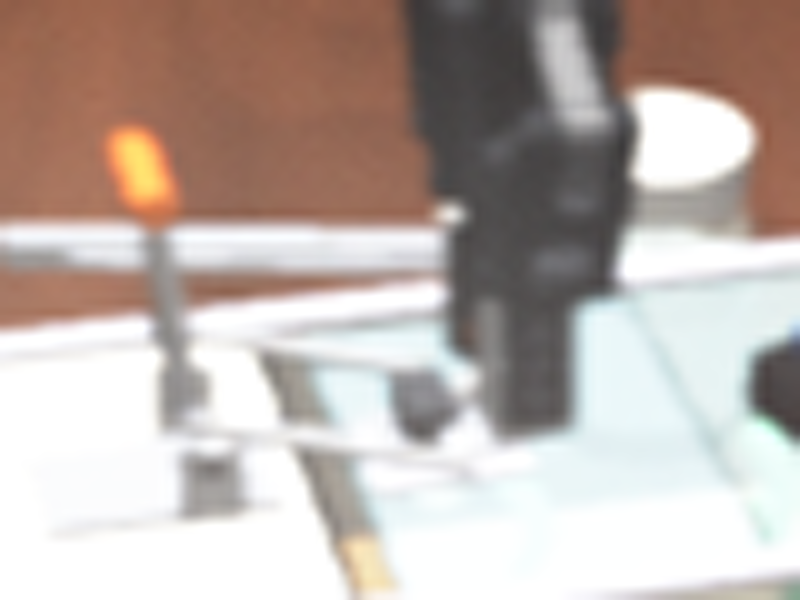

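Emit:
carry_out(
  plan=[
    [[0,-0.006,0.001],[0,0,0],0.03],
    [[0,-0.012,0],[0,0,0],0.03],
    [[0,-0.015,0],[0,0,0],0.03],
    [[0,-0.025,0],[0,0,0],0.0],
    [[0,-0.03,0],[0,0,0],0.0],
    [[0,-0.02,0],[0,0,0],0.0],
    [[0,0,0],[0,0,0],0.0],
  ],
  force=40,
)

```text
time_s: 17.45
position: [0.6406, 0.1191, 0.2002]
tool_rot: [[0.181, 0.004, 0.984], [-0.984, 0.0, 0.181], [0.001, -1.0, 0.004]]
ft_force: [-0.2, -0.1, -0.5]
grip_width: -0.0002
```

```bash
python3 sh.py 18; cat > /dev/null
python3 - <<'E'
from st import *
p=dict(np.load("side18.npz"))
P=lambda X:((proj(p,w(T,X))-[245,160])*10).round(0).tolist()
for a in(1.3,1.4,1.45,1.5,1.6): print(a,P([latch(a,a)["lever_end"]]))
E
```

```text
t 17.45 TCPbox mm [ 44.4    1.34 200.17] F [-0.17 -0.03 -0.53] M [-0.    0.04  0.01] yawerr -0.0 ydown [ 4.3e-03 -8.0e-04 -1.0e+00] w -0.15
1.3 [[104.0, 192.0]]
1.4 [[132.0, 183.0]]
1.45 [[146.0, 180.0]]
1.5 [[160.0, 177.0]]
1.6 [[188.0, 173.0]]
```

View pics/s18.png

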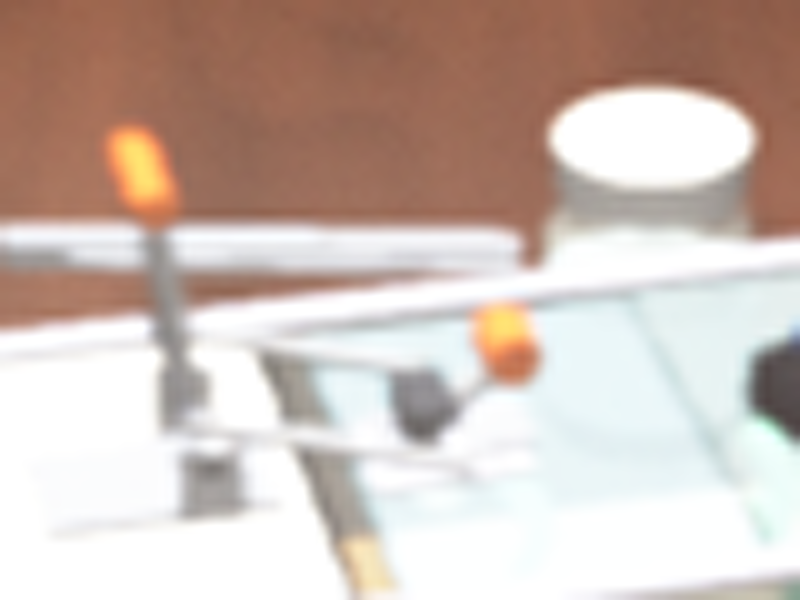

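Emit:
carry_out(
  plan=[
    [[0,0,-0.035],[0,0,0],0.0],
    [[0,0,-0.034],[0,0,0],0.0],
    [[0,0,0],[-9,0,0],0.0],
    [[0,0,0],[-9,0,0],0.0],
    [[0,0,0],[-9,0,0],0.0],
    [[0,0,0],[-9,0,0],0.0],
    [[0,0,0],[-9,0,0],0.0],
    [[0,0,0],[0,0,0],0.0],
  ],
)

```text
time_s: 18.5
position: [0.5724, 0.1065, 0.194]
tool_rot: [[0.181, -0.699, 0.692], [-0.984, -0.128, 0.128], [-0.001, -0.704, -0.71]]
ft_force: [-0.7, -0.9, 0.8]
grip_width: -0.0002
```

```bash
cat > press.py <<'E'
from st import *
# rows for pressing: from current measured TCP/tilt
def tcp(a,t,pen=0):
    r=np.array([-30-62*np.cos(a),92+62*np.sin(a)]); return r+(4.5-pen)*np.array([np.sin(t),np.cos(t)])
def shift(d,t):  # box (dx,dz) mm -> tool (y,z)
    y=np.array([-np.sin(t),-np.cos(t)]); z=np.array([np.cos(t),-np.sin(t)]); return d@y,d@z
E
python3 sh.py 19
python3 - <<'E'
from press import *
o,pb,fb=st(); R=T[:3,:3].T@np.array(o["tool_rot"]); t=np.arctan2(-R[0,1],-R[2,1]); print("tilt",np.degrees(t),"q",np.round(o["q"],1))
c=np.array([pb[0],pb[2]])*1e3
print("to standoff",shift(tcp(1.43,t)+12*np.array([np.sin(t),np.cos(t)])-c,t))
a=1.43;tt=t
P=tcp(1.43,t)
n=18
for k in range(1,n+1):
    a2=1.43*(1-k/n); t2=t+(np.radians(15)-t)*k/n
    Q=tcp(a2,t2); y,z=shift(Q-P,tt); print(k,round(a2,2),np.degrees(t2).round(1),"dy",y.round(2),"dz",z.round(2),"ax",np.degrees(tt-t2).round(2)); P=Q;tt=t2
E
```

```text
t 18.5 TCPbox mm [-24.91   1.34 194.04] F [-0.83 -0.8   0.84] M [-0.05 -0.34  0.05] yawerr 0.06 ydown [-7.105e-01  6.000e-04 -7.037e-01] w -0.22
t 18.55 TCPbox mm [-25.04   1.35 195.76] F [-0.32  0.02  0.07] M [ 0.02 -0.34  0.04] yawerr 0.03 ydown [-7.072e-01  3.000e-04 -7.070e-01] w 0.1
tilt 45.01139185527529 q [  1.7  48.9  41.4  -8.6 134.   77.8]
to standoff (np.float64(23.115888662320366), np.float64(20.30939647009354))
1 1.35 43.3 dy 4.05 dz -2.93 ax 1.67
2 1.27 41.7 dy 4.19 dz -2.72 ax 1.67
3 1.19 40.0 dy 4.31 dz -2.51 ax 1.67
4 1.11 38.3 dy 4.43 dz -2.29 ax 1.67
5 1.03 36.7 dy 4.53 dz -2.06 ax 1.67
6 0.95 35.0 dy 4.62 dz -1.83 ax 1.67
7 0.87 33.3 dy 4.7 dz -1.6 ax 1.67
8 0.79 31.7 dy 4.77 dz -1.36 ax 1.67
9 0.71 30.0 dy 4.83 dz -1.12 ax 1.67
10 0.64 28.3 dy 4.87 dz -0.87 ax 1.67
11 0.56 26.7 dy 4.9 dz -0.63 ax 1.67
12 0.48 25.0 dy 4.92 dz -0.38 ax 1.67
13 0.4 23.3 dy 4.93 dz -0.13 ax 1.67
14 0.32 21.7 dy 4.92 dz 0.11 ax 1.67
15 0.24 20.0 dy 4.9 dz 0.36 ax 1.67
16 0.16 18.3 dy 4.87 dz 0.61 ax 1.67
17 0.08 16.7 dy 4.83 dz 0.85 ax 1.67
18 0.0 15.0 dy 4.77 dz 1.09 ax 1.67
```

Emit:
carry_out(
  plan=[
    [[0,0.0115,0.01],[0,0,0],0.0],
    [[0,0.0115,0.01],[0,0,0],0.0],
    [[0,0.004,0],[0,0,0],0.0],
    [[0,0.003,0],[0,0,0],0.0],
    [[0,0,0],[0,0,0],0.0],
  ],
)

```text
time_s: 19.18
position: [0.5651, 0.1052, 0.1627]
tool_rot: [[0.181, -0.695, 0.696], [-0.984, -0.128, 0.128], [0.0, -0.708, -0.707]]
ft_force: [0.3, 0.1, -0.0]
grip_width: 0.0002
```

```bash
cat > sh2.py <<'E'
from st import *
import sys
o,pb,fb=st()
p=env.get_image("side"); i=sys.argv[1]; np.savez(f"side{i}.npz",**p); a=p["image"][:,:,::-1]
cv2.imwrite(f"pics/s{i}.png",cv2.resize(a[140:220,220:320],None,fx=7,fy=7,interpolation=cv2.INTER_CUBIC))
E
python3 sh2.py 20
```

```text
t 19.18 TCPbox mm [-32.33   1.38 162.71] F [ 0.28  0.09 -0.03] M [-0.03 -0.3   0.02] yawerr -0.01 ydown [-7.066e-01  1.000e-04 -7.076e-01] w 0.16
```

View pics/s20.png

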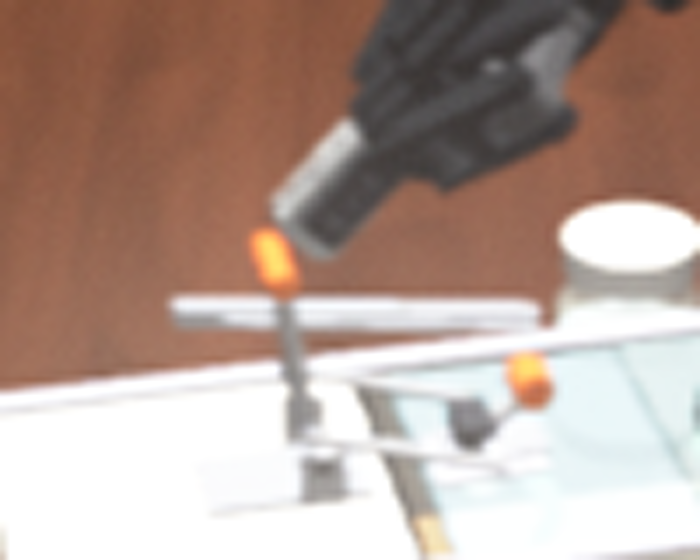

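Emit:
carry_out(
  plan=[
    [[0,0.004,0],[0,0,0],0.0],
    [[0,0.003,0],[0,0,0],0.0],
    [[0,0.004,-0.0029],[1.67,0,0],0.0],
    [[0,0,0],[0,0,0],0.0],
  ],
)

```text
time_s: 19.73
position: [0.5553, 0.1034, 0.1571]
tool_rot: [[0.181, -0.675, 0.716], [-0.984, -0.124, 0.131], [0.0, -0.728, -0.686]]
ft_force: [0.4, 0.4, 1.0]
grip_width: 0.0002
```

```bash
python3 st.py
```

```text
t 19.73 TCPbox mm [-42.29   1.38 157.12] F [0.51 0.29 0.99] M [ 0.05 -0.19 -0.04] yawerr -0.02 ydown [-6.859e-01  1.000e-04 -7.277e-01] w 0.19
tool shift to hover (after yaw): 0.0014 -0.0739 0.0351
```

Emit:
carry_out(
  plan=[
    [[0,0.0044,-0.0027],[1.67,0,0],0.0],
    [[0,0.0044,-0.0025],[1.67,0,0],0.0],
    [[0,0,0],[0,0,0],0.0],
  ],
)

```text
time_s: 20.1
position: [0.5458, 0.1017, 0.1541]
tool_rot: [[0.181, -0.632, 0.753], [-0.984, -0.116, 0.138], [0.0, -0.766, -0.643]]
ft_force: [-0.2, 0.4, 3.1]
grip_width: -0.0002
```

```bash
python3 sh2.py 21
```

```text
t 20.1 TCPbox mm [-51.94   1.35 154.14] F [-0.17  0.41  3.12] M [ 0.01  0.03 -0.01] yawerr -0.02 ydown [-0.6428  0.     -0.766 ] w -0.22
```

View pics/s21.png

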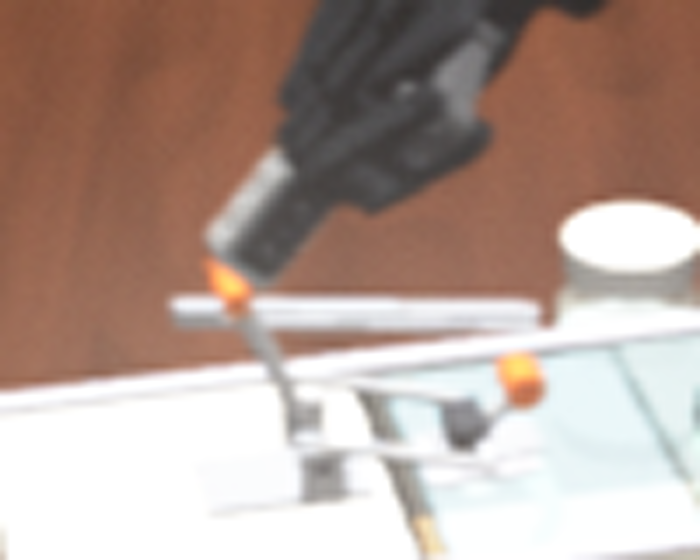

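Emit:
carry_out(
  plan=[
    [[0,0.0046,-0.0023],[1.67,0,0],0.0],
    [[0,0.0047,-0.002],[1.67,0,0],0.0],
    [[0,0.0047,-0.0018],[1.67,0,0],0.0],
    [[0,0,0],[0,0,0],0.0],
  ],
)

```text
time_s: 20.65
position: [0.5327, 0.0992, 0.1467]
tool_rot: [[0.181, -0.565, 0.805], [-0.984, -0.104, 0.148], [0.0, -0.819, -0.574]]
ft_force: [0.8, 0.2, 2.7]
grip_width: -0.0003
```

```bash
python3 st.py
```

```text
t 20.65 TCPbox mm [-65.34   1.3  146.67] F [0.86 0.09 2.67] M [-0.04 -0.03 -0.02] yawerr -0.02 ydown [-0.574   0.     -0.8189] w -0.26
tool shift to hover (after yaw): 0.0013 -0.0843 0.0581
```

Emit:
carry_out(
  plan=[
    [[0,0.0048,-0.0016],[1.67,0,0],0.0],
    [[0,0.0048,-0.0014],[1.67,0,0],0.0],
    [[0,0.0048,-0.0011],[1.67,0,0],0.0],
    [[0,0,0],[0,0,0],0.0],
  ],
)

```text
time_s: 21.15
position: [0.5216, 0.0972, 0.1366]
tool_rot: [[0.181, -0.492, 0.851], [-0.984, -0.09, 0.156], [-0.0, -0.866, -0.501]]
ft_force: [0.1, -1.0, 0.9]
grip_width: -0.0002
```

```bash
python3 sh2.py 22
```

```text
t 21.15 TCPbox mm [-76.59   1.35 136.57] F [-0.09 -1.04  0.94] M [-0.03 -0.15  0.01] yawerr -0.0 ydown [-5.007e-01  2.000e-04 -8.656e-01] w -0.25
```

View pics/s22.png

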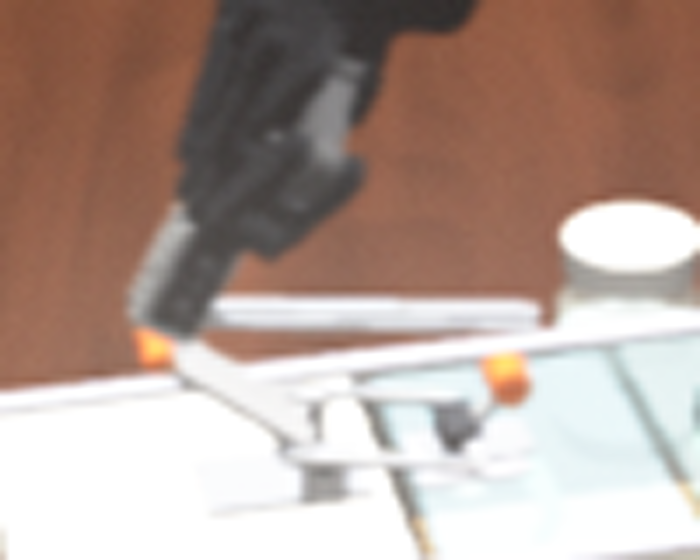

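Emit:
carry_out(
  plan=[
    [[0,0.0049,-0.0009],[1.67,0,0],0.0],
    [[0,0.0049,-0.0006],[1.67,0,0],0.0],
    [[0,0,0],[0,0,0],0.0],
  ],
)

```text
time_s: 21.58
position: [0.5156, 0.0962, 0.1287]
tool_rot: [[0.181, -0.442, 0.879], [-0.984, -0.081, 0.161], [-0.0, -0.893, -0.45]]
ft_force: [0.1, 0.6, -0.2]
grip_width: 0.0003
```

```bash
python3 sh2.py 23
```

```text
t 21.57 TCPbox mm [-82.71   1.42 128.72] F [ 0.19  0.56 -0.2 ] M [-0.01 -0.22  0.02] yawerr -0.0 ydown [-4.495e-01  3.000e-04 -8.933e-01] w 0.31
```

View pics/s23.png

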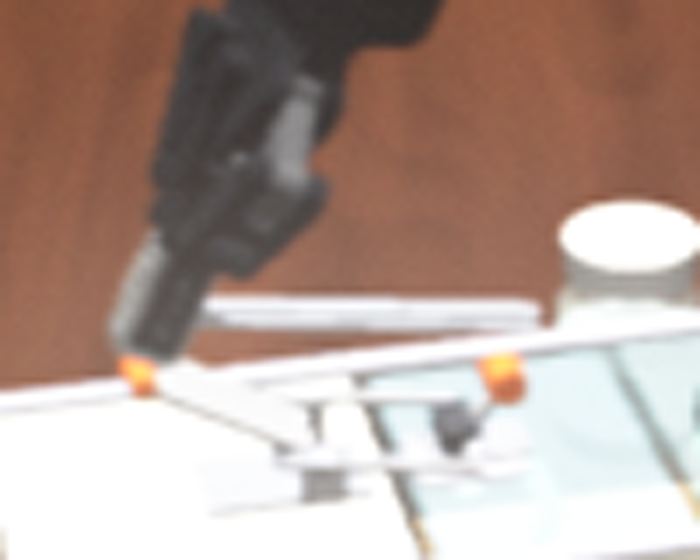

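Emit:
carry_out(
  plan=[
    [[0,0.0049,-0.0004],[1.67,0,0],0.0],
    [[0,0.0049,-0.0001],[1.67,0,0],0.0],
    [[0,0.0049,0.0001],[1.67,0,0],0.0],
    [[0,0,0],[0,0,0],0.0],
  ],
)

```text
time_s: 22.12
position: [0.5091, 0.095, 0.1157]
tool_rot: [[0.181, -0.364, 0.914], [-0.984, -0.067, 0.168], [-0.0, -0.929, -0.37]]
ft_force: [-0.2, 0.2, -0.5]
grip_width: -0.0002
```

```bash
python3 sh2.py 24
```

```text
t 22.12 TCPbox mm [-89.31   1.44 115.66] F [-0.2   0.28 -0.49] M [ 0.01 -0.24 -0.  ] yawerr -0.0 ydown [-3.698e-01  3.000e-04 -9.291e-01] w -0.21
```

View pics/s24.png

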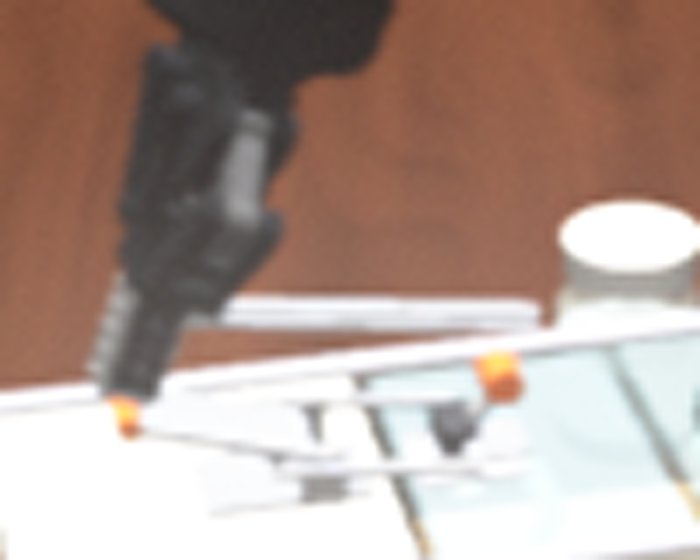

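Emit:
carry_out(
  plan=[
    [[0,0.0049,0.0004],[1.67,0,0],0.0],
    [[0,0.0049,0.0006],[1.67,0,0],0.0],
    [[0,0,0],[0,0,0],0.0],
  ],
)

```text
time_s: 22.55
position: [0.5066, 0.0945, 0.1062]
tool_rot: [[0.181, -0.31, 0.934], [-0.984, -0.057, 0.171], [-0.0, -0.949, -0.315]]
ft_force: [0.6, 0.3, 0.3]
grip_width: 0.0002
```

```bash
python3 sh2.py 25
```

```text
t 22.55 TCPbox mm [-91.82   1.4  106.23] F [0.64 0.19 0.3 ] M [-0.02 -0.17 -0.05] yawerr -0.01 ydown [-3.149e-01  2.000e-04 -9.491e-01] w 0.19
```

View pics/s25.png

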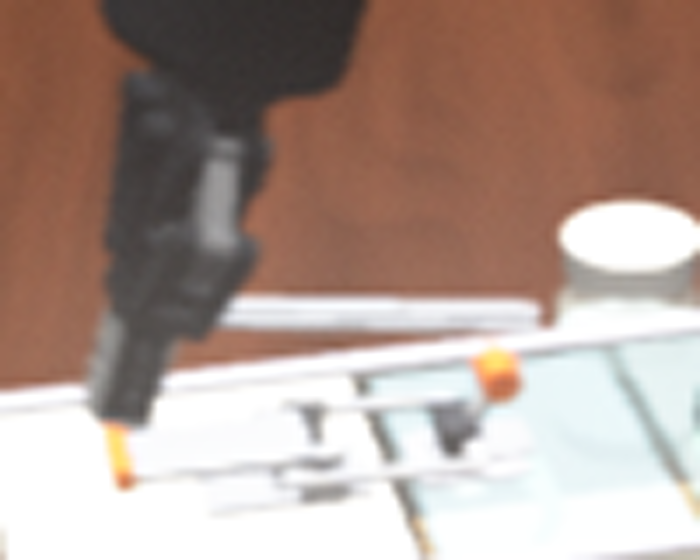

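Emit:
carry_out(
  plan=[
    [[0,0.0045,0.0008],[1.67,0,0],0.0],
    [[0,0.0035,0.0008],[1.67,0,0],0.0],
    [[0,0,0],[0,0,0],0.0],
  ],
)

```text
time_s: 22.98
position: [0.5058, 0.0943, 0.0983]
tool_rot: [[0.181, -0.254, 0.95], [-0.984, -0.047, 0.174], [-0.0, -0.966, -0.259]]
ft_force: [-0.0, -0.5, 0.1]
grip_width: -0.0001
```

```bash
python3 sh2.py 26;  python3 - <<'E'
from st import *
p=dict(np.load("side25.npz"))
P=lambda X:((proj(p,w(T,X))-[220,140])*7).round(0).tolist()
for a in(0,.1,.2,.3): print(a,P([latch(a,a)["lever_end"]]))
E
```

```text
t 22.98 TCPbox mm [-92.63   1.37  98.26] F [-0.1  -0.47  0.09] M [ 0.   -0.11  0.01] yawerr -0.01 ydown [-2.587e-01  1.000e-04 -9.660e-01] w -0.1
0 [[115.0, 459.0]]
0.1 [[115.0, 442.0]]
0.2 [[116.0, 425.0]]
0.3 [[119.0, 408.0]]
```

Emit:
carry_out(
  plan=[
    [[0,0.0015,0],[0,0,0],0.0],
    [[0,0.0015,0],[0,0,0],0.0],
    [[0,0,0],[0,0,0],0.0],
  ],
)

```text
time_s: 23.4
position: [0.5058, 0.0942, 0.0966]
tool_rot: [[0.181, -0.251, 0.951], [-0.984, -0.047, 0.175], [0.0, -0.967, -0.256]]
ft_force: [0.6, 0.1, 11.7]
grip_width: -0.0002
```

```bash
python3 st.py
```

```text
t 23.4 TCPbox mm [-92.65   1.3   96.61] F [ 0.57 -0.   11.68] M [ 0.1   0.39 -0.04] yawerr -0.01 ydown [-2.557e-01 -5.000e-04 -9.667e-01] w -0.16
tool shift to hover (after yaw): 0.0013 -0.1344 0.0854
```

Emit:
carry_out(
  plan=[
    [[0,-0.004,0],[0,0,0],0.0],
    [[0,-0.02,0],[0,0,0],0.0],
    [[0,-0.04,0],[0,0,0],0.0],
    [[0,-0.05,0],[0,0,0],0.0],
    [[0,-0.04,0],[0,0,0],0.0],
    [[0,0,0],[0,0,0],0.0],
  ],
)

```text
time_s: 24.15
position: [0.5453, 0.1014, 0.2464]
tool_rot: [[0.181, -0.248, 0.952], [-0.984, -0.047, 0.175], [0.001, -0.968, -0.253]]
ft_force: [-0.5, 0.3, -0.7]
grip_width: 0.0001
```

```bash
python3 sh2.py 27
python3 - <<'E'
from rig import env
import cv2
p=env.get_image("top"); a=p["image"][:,:,::-1]
cv2.imwrite("pics/top27.png",a)
b=cv2.imread("pics/side0.png")
cv2.imwrite("pics/s0c.png",cv2.resize(b[140:220,220:320],None,fx=7,fy=7,interpolation=cv2.INTER_CUBIC))
E
```

```text
t 24.15 TCPbox mm [-52.54   1.24 246.39] F [-0.4   0.36 -0.68] M [-0.03 -0.1  -0.07] yawerr -0.01 ydown [-0.2527 -0.001  -0.9676] w 0.08
```

View pics/s27.png

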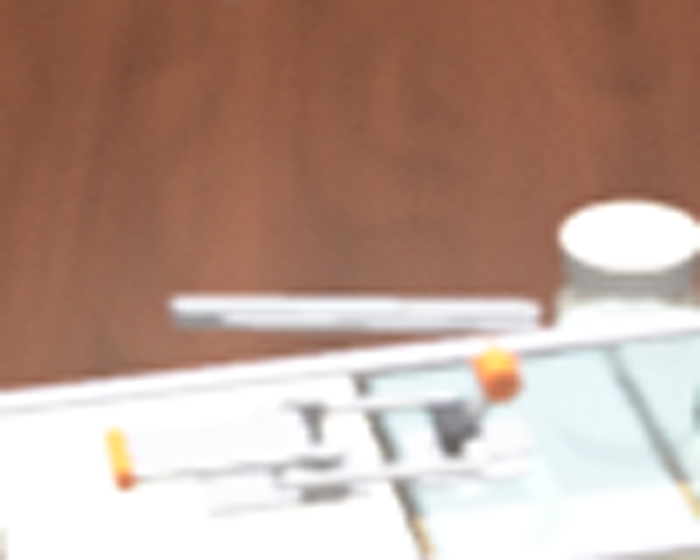

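View pics/s0c.png

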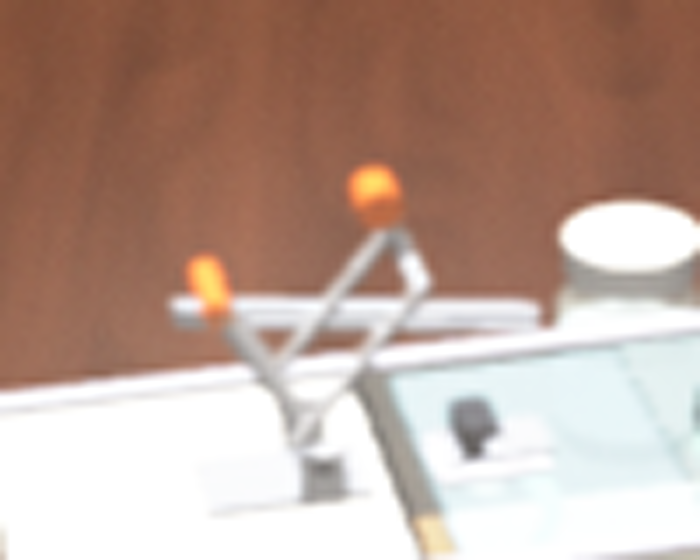

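View pics/top27.png

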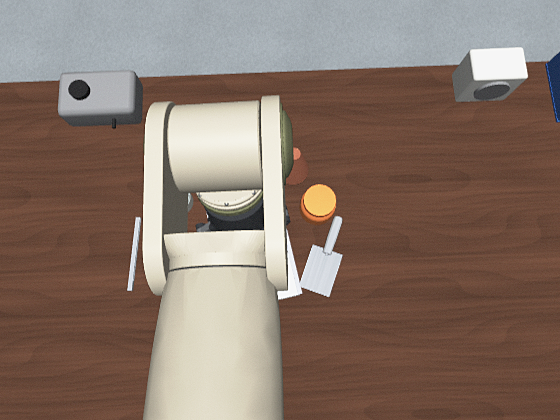

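Run:
```python
from st import *
p=dict(np.load("side27.npz"))
P=lambda X:((proj(p,w(T,X))-[220,140])*7).round(0).tolist()
for e in(-.12,-.08,-.04,0,.05): L=latch(0,e); print(e,P([L["finger_pull"],L["lever_end"],L["loop_bar"]-[0,.022,0]]),(L["loop_bar"]*1e3).round(1))
for h in (5,7,9):
  for c in(.009,.002): print(h,c,P([[.0184+c+.0195,-.011,.076+h*1e-3],[.0184+c+.0195,.011,.076+h*1e-3]]))
a0=dict(np.load("side0.npz"))["image"];a1=p["image"]
def g(a): return cv2.resize(a[180:215,275:312],None,fx=16,fy=16,interpolation=cv2.INTER_CUBIC)[:,:,::-1]
cv2.imwrite("pics/cmp.png",cv2.resize(np.vstack([g(a0),g(a1)]),(500,600*0+960))[:, :][::1] if 0 else cv2.resize(np.hstack([g(a0),g(a1)]),(800,380)))
```

```text
-0.12 [[498.0, 391.0], [115.0, 459.0], [476.0, 480.0]] [19.8  0.  81.6]
-0.08 [[497.0, 383.0], [115.0, 459.0], [477.0, 473.0]] [20.1  0.  84.1]
-0.04 [[495.0, 375.0], [115.0, 459.0], [478.0, 466.0]] [20.2  0.  86.7]
0 [[493.0, 367.0], [115.0, 459.0], [478.0, 459.0]] [20.3  0.  89.2]
0.05 [[489.0, 357.0], [115.0, 459.0], [477.0, 450.0]] [20.2  0.  92.4]
5 0.009 [[551.0, 454.0], [535.0, 420.0]]
5 0.002 [[530.0, 456.0], [514.0, 423.0]]
7 0.009 [[551.0, 448.0], [535.0, 415.0]]
7 0.002 [[530.0, 451.0], [514.0, 417.0]]
9 0.009 [[551.0, 443.0], [535.0, 410.0]]
9 0.002 [[530.0, 445.0], [514.0, 412.0]]
```

View pics/cmp.png

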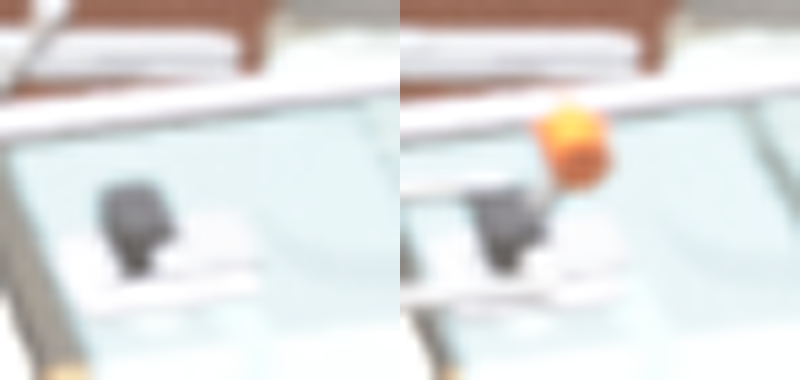

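```bash
python3 -c "
from st import *
st(); print(env.close_job())"
```

```text
t 24.25 TCPbox mm [-54.03   1.41 243.28] F [ 0.3  -0.08 -1.3 ] M [ 0.04 -0.07  0.03] yawerr -0.01 ydown [-2.590e-01  3.000e-04 -9.659e-01] w 0.36
the job is handed in; nothing more can be done
None
```

The breeder box is latched shut and the job is handed in at about 24 s of the 58 s allowed. The hand-in reports no verdict, so this rests on my own checks.

**Hooking:** I took the loop by the orange pull and found the keeper's base plate by touch. I slid the bar back under the lip until it caught on the post. The pull force rose to about 14 N with the lever near 1.2 rad, and the cover visibly moved.

**Closing:** I let go of the pull and pressed the lever down along its arc with the closed, tilted fingertips. It went over centre and snapped flat. A light press of 11.7 N then met the hard stop, and I backed the hand off.

**Last checks:**
- The lever end is at the picture position for 0 rad, within about 4 pixels in the 7x enlargement (roughly 1 mm).
- The keeper's base plate shifted about as much as a cover closing from 9 mm to 2 mm would.
- The bar sits under the lip, and it stayed there after I let go.
- The hand is about 15 cm above the latch, with only noise on the force sensor.

**What went wrong or disagreed:**
- **Grip slips:** The first grip slid about 7 mm. The second, too shallow, let the pull squeeze out, and the bar came down on the base plate unguided. I gripped deeper after that; the force on the cover during that slip was not measured.
- **Lever force:** While pressing I measured only 0 to 3 N, against the 5 to 10 N expected.
- **Latch pull:** I had no direct reading of the loop's holding force. I infer about 30 N from the cover position and the spring rate.
- **Bystanders:** In the last top view the tub, spatula, tweezers and the visible part of the cone look unmoved. The jar looks unmoved in the side view. The arm hid the feeding ring and the algae magnet in that top view, so I could not recheck those two.

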